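Clamp a glued phone squarely in a twin-screw press

ROBOT

A 6-joint arm with a two-finger parallel gripper is mounted at the origin on the work surface. World frame = base frame: x ahead of the robot, y to its left, z up, the work surface at z = 0. Lengths are in m, angles in rad, forces in N, time in s.
With the tool pointing down it reaches from about 0.3 to 0.85 m from the base axis. Payload 4.2 kg.
Tool frame: the origin (TCP) lies at the very end of the fingers, on their centre line; the grasp point (between the pads) lies 19 mm behind it; z points along the fingers, y is the line along which they close (so a half turn about z gives the same grasp; the last joint's range is limited). The gripper opens to 91 mm and grips with 3 to 60 N. Pads are 32 mm wide; open, the fingers measure 118 mm over their backs; the gripper's body (76 mm by 178 mm) begins 60 mm behind the grasp point.
Start: joints at [1.313, 0.32, 1.565, -0, 1.257, -0.02], TCP at [0.135, 0.559, 0.214] pointing down, gripper open.
Joint ranges: [-3.11, 3.11], [-0.84, 2.01], [0.21, 2.61], [-1.34, 4.49], [0.05, 2.63], [-2.56, 2.56]. Speed limits (rad/s): [2.57, 2.57, 3.14, 3.14, 3.14, 3.14].

INTERFACE

Orientations are given as a rotation vector (axis times angle).
In Python, from bench import telemetry, snapshot, get_calibration, ticket gives the robot as it stands. The module is installed in compiled form; this text tells all that it offers.
- The arm moves only by the tool move_arm, never from a script. Its argument "moves" is a list of rows, each an object with "fingers": the gripper command: -1 is shut, 1 is fully open, values between are in proportion; "translation": the shift along the world's x, y, z normalised to -1 to 1, where 1 is 0.4 m, a list of three; "angular": the turn, a rotation vector about the world's x, y, z normalised to -1 to 1, where 1 is 90 degrees, a list of three. A call has 1 to 8 rows; each row shifts and turns the commanded pose from where the row before left it; what a row does not reach is not made up. A row lasts 1/12 s, in which the tool goes at most 41.7 mm and 7.16 degrees, less where a joint would pass 70% of its speed; a pose out of reach is approached as far as the arm can. A call with a number of a shift or a turn outside -1 to 1 is refused whole. A call with a gripper value outside its range is refused whole. The fingers move at their own pace and stop on an object; "grip_force" is the grip in N (left out, the last holds). Time passes only in rows, so rows that do not move let the fingers close. It gives the time, the measured TCP pose, the force, the opening and the grip force at its end, in the units of the state.
- telemetry.sense(): the state, without advancing time (a new reading comes with each control period).
- snapshot(name): name is "scene" or "top"; returns (picture, depth): 420x560x3 uint8, red, green, blue; 420x560 float32, m along the optical axis (not along the pixel's ray), 0 where there is no reading.
- get_calibration(name): a dict with "vfov" (degrees; the focal length in pixels is half the picture's height over the tangent of half this angle, whatever the lens; pixels are square), "cx", "cy" (the principal point, pixels), "extrinsics" (4x4, takes a point from camera to world coordinates). Camera axes: x right, y up, looking along -z (the intrinsics and any distortion apply to the point x, -y, -z); pixel columns grow to the right and rows downward; lengths in m; the calibration is good to about 2 mm. A picture is of the moment at which its call begins. get_calibration takes no time and is no camera call.
- ticket.sign_off(): hands the job in; it is judged then, once.
The state is a dict: "t": time; "joint_pos": joint angles; "dq": joint speeds; "joint_efforts": joint torques, N m; "tool_pos": TCP position; "ee_rot": TCP orientation; "wrist_force": force on the tool from outside, world axes, zero at the start; "moment": the same for the moment, N m; "finger_gap": finger opening in m; "finger_force": force on a finger pad.
Only numpy, scipy, OpenCV 4.12 (cv2) and the standard library are available. Lean on these libraries where they do the work, as an engineer would, in place of code of your own. Each camera call takes 0.05 s, during which the arm holds its last target. There are 200 camera calls.

TASK

Slide the tray with the glued phone fully home under the bar of the press, then bring the bar down by turning its two red knobs clockwise, alternately and a little at a time, so that the bar never hangs more than about 5 mm lower at one end than at the other. Stop when both sprung rubber feet press firmly on the phone, with about 40 N each (25 to 55 N will do; far more cracks the glass), and leave the bar level to within 2 mm, the phone on its tray and the other things on the bench undisturbed.

Things in the scene. Friction and masses are not known exactly. Their poses are not given: they have to be found in the camera images.
- press: Fixed gluing press: aluminium base plate 225 x 310 x 12 mm with two upright threaded posts 230 mm apart that carry a steel bar; on each post a captive red wing nut (knob) rides on the bar. Origin on the table under the middle of the bar; x points the way the tray slides home, y along the bar to the left end, z up. Its place and yaw (up to 20 degrees) vary. The base reaches from x = -170 to +55 mm
- tray (a joint): Black tray that carries the phone along the press's x axis: 0 = pulled out (as at the start), 0.100 m = home against the back stop, under the bar. Slides with about 3 N of friction and stays where it is left
- tray_handle (a point): Middle of the top edge of the tray's orange upright tab, 12 mm thick (along the sliding direction), 44 mm wide, its top 77 mm above the table, standing free from about 25 mm above the table up. With the tray home it stands 67 mm in front of the line of the knobs
- knob_left_grip (a point): Point on the axis of the left (+y of the press) knob's red wing, at the height to grip: about 109 mm above the table with the knob at 0, sinking with the bar's left end. The wing is 44 mm long, 14 mm thick and 30 mm high, the point 10 mm below its top; it floats on a soft spring (0.1 N per mm, +-9 mm) above a black disc 44 mm wide. The point turns with the knob, x axis along the wing
- knob_right_grip (a point): The same on the right (-y) knob, which sinks with the bar's right end
- knob_left (a joint): Turn of the left knob, rad, growing clockwise from above; the wing lies along the press's x axis at 0. One radian lowers the left end of the bar by 4 mm. Starts between 0.1 and 0.7; stop at 7. Friction of about 0.22 N m resists turning either way and holds the screw; each 10 N on this screw adds 0.04 N m, so the mean of the moments felt after a small turn back and a small turn on shows the load
- knob_right (a joint): The same for the right knob and the right end of the bar
- bar: Steel bar 262 x 26 x 16 mm carried by the two screws. Origin in the middle of its underside, which is 55.5 mm above the table with both knobs at 0; y along the bar to the left, z up when level. Turning one knob alone loads both feet, so judge the load with the bar level, when each screw carries as much as one foot
- packing_rail (a point): Middle of the bar's underside. Below it a packing rail carries two black rubber feet, 57 mm left and right of the middle, on springs of 20 N per mm each. The packing sets how far the feet reach below the bar: 14 to 21 mm, alike for both, different every time and not measured, so the landing on the phone has to be felt
- bar_end_left (a point): Point on the top face of the bar at the left screw, 16 mm above its underside
- bar_end_right (a point): The same at the right screw
- phone: Dark blue phone lying loose, back up, in the tray's low rim, 150 (along the bar) x 72 x 9 mm. Origin at the centre of its underside, 22 mm above the table; its back is 31 mm above the table
- flux_jar: Bystander: small amber jar, 30 mm wide and 30 mm tall, on the front left corner of the press's base; origin under its centre
- screw_dish: Bystander: steel dish 40 mm wide, 14 mm tall, on the front right corner of the press's base; origin under its centre
- tape_roll: Bystander: roll of yellow tape, 72 mm wide, 20 mm tall; origin under its centre
- solder_spool: Bystander: metal spool, 54 mm wide, 36 mm tall; origin under its centre
- driver: Bystander: blue screwdriver 160 mm long, lying
- tweezers: Bystander: steel tweezers 130 mm long, lying
- multimeter: Bystander: blue multimeter 190 x 90 x 40 mm, lying
Not all that is in view belongs to the job. What is shaped like the phone but orange is not meant.

How it is judged:
On the way, in this order (a step that is already met when the one before it is completed fails the run):
1. the tray is home under the bar, the feet not yet on the phone (value of joint tray above 0.097 m and contact force between bar and phone below 5 N), for 0.2 s.
2. the feet have landed on the phone (contact force between bar and phone above 15 N), for 0.2 s.
At the end, for the whole second after the job is handed in: The tray is home (within 3 mm of its stop) with the phone flat on it, centred under the bar within 6 mm; the two feet together press the phone with 50 to 110 N; the bar is level within 2 mm from screw to screw and at rest (value of joint tray above 0.097 m and contact force between bar and phone between 50 and 110 N and angle between bar's own z axis and vertical below 0.0088 rad and x of phone in the frame of press between -0.006 and 0.006 m and z of phone in the frame of press below 0.025 m and linear speed of bar below 0.005 m/s); the robot touches nothing.
It fails at once if the bar hangs more than about 5 mm lower at one screw than at the other (0.0226 rad) (angle between bar's own z axis and vertical above 0.0226 rad).
It fails at once if the feet press the phone with more than 170 N together (contact force between bar and phone above 170 N).
It fails at once if a bystander is moved by more than 30 mm (distance of any of tape_roll, solder_spool, driver, tweezers, multimeter, flux_jar, screw_dish from where it was at the start of the episode above 0.03 m).
It also fails if it takes over 72 s, if anything falls off the work surface, if the arm or the gripper's body presses on something with over 40 N, if the wrist force passes 120 N, or if a joint passes its speed limit or range.

## Working session

There is one attempt and no reset: what is moved stays moved. The work goes in short steps, Python scripts to look and compute and a tool call to move; the robot and the scene stay as the last step left them, time stands still between calls to the robot, and variables do not carry over. Pictures are saved under pics/ and viewed, at most 10 in all, crops included, and the job is handed in when it is done.

Besides the shell and the picture viewer there is one more tool, called after "Emit:" by a JSON object that holds its "method" and its "body", one argument or row to a line. move_arm: Moves the arm, as the interface text tells. Its arguments: {"type":"object","properties":{"moves":{"type":"array"},"grip_force":{"type":"number"}},"required":["moves"]}

```bash
mkdir -p pics
cat > h.py <<'E'
import numpy as np,cv2
from bench import telemetry,snapshot,get_calibration,ticket
def cal(n):
    c=get_calibration(n); return c
def pts(n,d):
    c=cal(n); H,W=d.shape; f=H/2/np.tan(np.radians(c['vfov'])/2)
    u,v=np.meshgrid(np.arange(W),np.arange(H))
    P=np.stack([(u-c['cx'])/f*d,-(v-c['cy'])/f*d,-d,np.ones_like(d)],-1)
    return (P@np.array(c['extrinsics']).T)[...,:3]
E
python3 - <<'E'
from h import *
for n in("scene","top"):
    p,d=snapshot(n); cv2.imwrite(f"pics/{n}0.png",cv2.cvtColor(p,cv2.COLOR_RGB2BGR)); np.savez(f"{n}0.npz",p=p,d=d)
    c=cal(n); print({k:(v if k!='extrinsics' else np.round(v,3).tolist()) for k,v in c.items()})
print(telemetry.sense())
E
```

```text
{'vfov': 52.690199259681556, 'cx': 282.4656365520867, 'cy': 213.67601648760598, 'extrinsics': [[0.81, -0.33, 0.484, 1.068], [0.586, 0.433, -0.685, -0.781], [0.017, 0.839, 0.544, 0.716], [0.0, 0.0, 0.0, 1.0]]}
{'vfov': 52.09296157044624, 'cx': 280.2564341328518, 'cy': 211.89239872543794, 'extrinsics': [[0.007, 0.999, -0.037, 0.429], [-1.0, 0.008, 0.015, 0.004], [0.015, 0.037, 0.999, 1.288], [0.0, 0.0, 0.0, 1.0]]}
{'t': 0.1, 'joint_pos': array([ 1.31299439e+00,  3.20279535e-01,  1.56553465e+00, -2.19395832e-05,
        1.25736976e+00, -1.99745758e-02]), 'dq': array([-8.54432644e-04, -1.28601767e-03, -2.16015675e-03,  1.37212049e-03,
        8.79237249e-04,  1.80766114e-05]), 'joint_efforts': array([ 1.10061799e-03, -4.13333631e+01, -2.32511866e+01,  7.27652782e-02,
        4.22226987e-02, -5.16308421e-05]), 'tool_pos': array([0.13534751, 0.55840138, 0.21318341]), 'ee_rot': array([-3.72664156e-01, -3.11920909e+00,  2.47991407e-03]), 'wrist_force': array([ 0.12348769, -0.03364471, -0.26624992]), 'moment': array([-0.01917379,  0.04189202,  0.01638894]), 'finger_force': 0.0, 'finger_gap': 0.0911254587982351}
```

View pics/scene0.png

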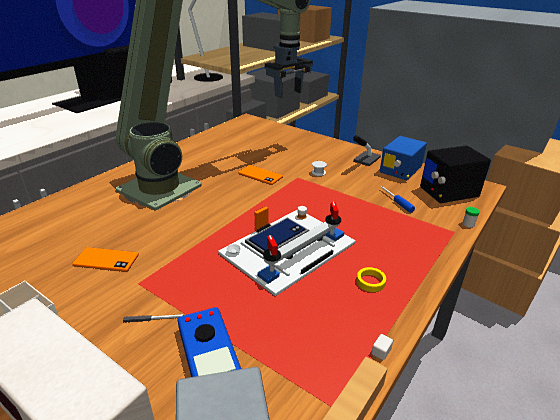

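View pics/top0.png

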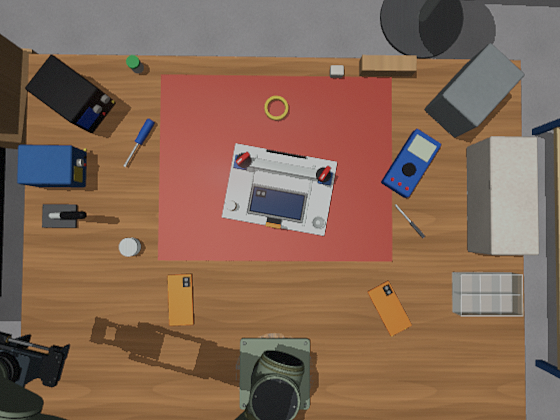

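The press is at about (280,190) in the top view. The red wings are at (243,158), which is the left one, and (324,174), the right. The orange tab is at (275,226), with the jar at (234,206) and the dish at (318,222) either side of it. The dark blue phone in the tray at (277,203) is the one meant. The two orange phones at (180,300) and (390,307) are decoys.

```bash
cat >> h.py <<'E'
def masks(p):
    h=cv2.cvtColor(p,cv2.COLOR_RGB2HSV); H,S,V=[h[...,i].astype(int) for i in range(3)]
    return dict(red=((H<5)|(H>175))&(S>200)&(V>90), orange=(H>8)&(H<18)&(S>200)&(V>120))
def ray(n,u,v,z):
    c=cal(n); f=210/np.tan(np.radians(c['vfov'])/2); E=np.array(c['extrinsics'])
    r=E[:3,:3]@np.array([(u-c['cx'])/f,-(v-c['cy'])/f,-1]); o=E[:3,3]
    return o+r*(z-o[2])/r[2]
E
python3 - <<'E'
from h import *
o=np.load("top0.npz");p,d=o['p'],o['d'];P=pts("top",d)
print(p[158,243],p[174,324],p[120,200],p[225,274])
sub=np.zeros(d.shape,bool);sub[135:245,215:345]=1
h=cv2.cvtColor(p,cv2.COLOR_RGB2HSV)
print(h[158,243],h[174,324],h[120,200],h[225,274])
z=P[...,2]
# base plate top z~0.012, low saturation
m=sub&(abs(z-0.012)<0.006)&(h[...,1]<60)&(h[...,2]>120)
mm=sub&(z>0.006)&(z<.2)&~((h[...,0]<5)&(h[...,2]<215)&(z<.02))
for name,k in(("plate",m),):
    q=P[k][:,:2].astype(np.float32); r=cv2.minAreaRect(q*1000); print(name,k.sum(),r,np.round(cv2.boxPoints(r)))
for zt in(.09,.06):
  k=(sub&(z>zt)).astype(np.uint8); n,l,s,c=cv2.connectedComponentsWithStats(k)
  for i in range(1,n):
    if s[i,4]>4:
        q=P[l==i]; print(zt,s[i],np.round(c[i],1),np.round(q.mean(0),4),np.round(q.max(0),3),np.round(q.min(0),3),np.median(h[l==i],0))
big=cv2.resize(p[140:240,215:345],None,fx=6,fy=6,interpolation=cv2.INTER_CUBIC)
cv2.imwrite("pics/top_crop.png",cv2.cvtColor(big,cv2.COLOR_RGB2BGR))
E
```

```text
[184  64  58] [186 152 146] [174  89  78] [190 143  75]
[  1 175 184] [  5  55 186] [  3 141 174] [ 18 154 190]
plate 4173 ((545.2150268554688, -11.862442016601562), (310.19927978515625, 225.82948303222656), 80.12725830078125) [[ 407. -145.]
 [ 630. -184.]
 [ 683.  122.]
 [ 461.  160.]]
0.09 [236 151  15  15 103] [242.7 157.8] [0.6204 0.0908 0.113 ] [0.64  0.109 0.124] [0.604 0.072 0.091] [  1. 170. 168.]
0.09 [318 165  13  16  89] [324.3 172.7] [ 0.581  -0.1334  0.1159] [ 0.602 -0.118  0.125] [ 0.562 -0.149  0.092] [  1. 188. 175.]
0.06 [ 236  151   95   31 1019] [283.2 166.9] [ 0.6005 -0.0213  0.0852] [0.644 0.113 1.288] [ 0.429 -0.154  0.06 ] [ 72.   6. 176.]
0.06 [266 222  15   6  63] [272.9 224.6] [0.438  0.0066 0.077 ] [0.445 0.026 0.084] [ 0.431 -0.013  0.071] [ 17. 160. 187.]
```

View pics/top_crop.png

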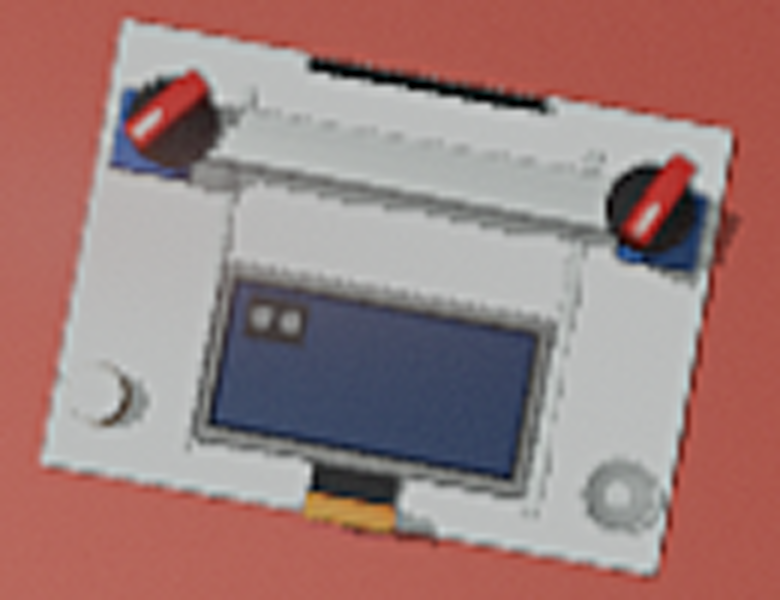

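```bash
cat >> h.py <<'E'
from scipy.spatial.transform import Rotation as R
YAW=np.radians(-9.9); O=np.array([.6013,-.0215])
ex=np.array([np.cos(YAW),np.sin(YAW)]); ey=np.array([-ex[1],ex[0]])
def W(x,y): return O+x*ex+y*ey
def yaw(s=None):  # angle of tool y axis about z, deg
    s=s or telemetry.sense(); y=R.from_rotvec(s['ee_rot']).as_matrix()[:,1]; return np.degrees(np.arctan2(y[1],y[0]))
def goto(x,y,z,a):  # world target, tool-y angle deg (mod 180)
    s=telemetry.sense(); d=np.array([x,y,z])-s['tool_pos']; da=(a-yaw(s)+90)%180-90
    print('dpos mm',np.round(d*1000,1),'norm',np.round(d/.4,4),'| dyaw',round(da,2),'norm',round(da/90,4),'alt',round((da-np.sign(da)*180)/90,4))
def st():
    s=telemetry.sense(); print(round(s['t'],2),np.round(s['tool_pos'],4),'yaw',round(yaw(s),2),'F',np.round(s['wrist_force'],1),'M',np.round(s['moment'],3),'gap',round(s['finger_gap'],4),round(s['finger_force'],1),'j',np.round(s['joint_pos'],2), 'tiltR',np.round(R.from_rotvec(s['ee_rot']).as_matrix()[:,2],3))
E
python3 - <<'E'
from h import *
o=np.load("top0.npz");p,d=o['p'],o['d'];P=pts("top",d)
z=P[...,2]
for nm,c,y in(("L",(243,158),.115),("R",(324,173),-.115)):
    k=np.zeros(d.shape,bool);k[c[1]-13:c[1]+13,c[0]-13:c[0]+13]=1
    hs=cv2.cvtColor(p,cv2.COLOR_RGB2HSV); k&=(z>.1)&(z<.13)&(hs[...,0]<12)
    q=P[k]; r=cv2.minAreaRect((q[:,:2]*1000).astype(np.float32))
    _,_,v=np.linalg.svd(q[:,:2]-q[:,:2].mean(0)); a=np.degrees(np.arctan(v[0,1]/v[0,0]))
    print(nm,k.sum(),r,'pca',a,'knob',np.radians(-9.9-a),'expected',W(0,y))
st()
goto(*W(-.21,0),.15,90-9.9)
goto(*W(-.21,0),.045,90-9.9)
E
```

```text
L 90 ((621.6451416015625, 91.95293426513672), (14.808572769165039, 42.7677001953125), 42.268001556396484) pca -47.27634780383195 knob 0.6523403315474193 expected [0.62107185 0.09178757]
R 82 ((581.7860107421875, -134.40725708007812), (13.723482131958008, 42.92706298828125), 56.28733825683594) pca -32.991200636211886 knob 0.4030174793405068 expected [ 0.58152815 -0.13478757]
0.1 [0.1353 0.5584 0.2132] yaw 76.37 F [ 0.1 -0.  -0.3] M [-0.019  0.042  0.016] gap 0.0911 0.0 j [ 1.31  0.32  1.57 -0.    1.26 -0.02] tiltR [-0.    -0.002 -1.   ]
dpos mm [ 259.1 -543.8  -63.2] norm [ 0.6477 -1.3595 -0.158 ] | dyaw 3.73 norm 0.0414 alt -1.9586
dpos mm [ 259.1 -543.8 -168.2] norm [ 0.6477 -1.3595 -0.4205] | dyaw 3.73 norm 0.0414 alt -1.9586
```

Emit:
{"method": "move_arm", "body": {
  "moves": [
    {"fingers": -1, "translation": [0.0405, -0.085, -0.01], "angular": [0, 0, 0.0026]},
    {"fingers": -1, "translation": [0.0405, -0.085, -0.01], "angular": [0, 0, 0.0026]},
    {"fingers": -1, "translation": [0.0405, -0.085, -0.01], "angular": [0, 0, 0.0026]},
    {"fingers": -1, "translation": [0.0405, -0.085, -0.01], "angular": [0, 0, 0.0026]},
    {"fingers": -1, "translation": [0.0405, -0.085, -0.01], "angular": [0, 0, 0.0026]},
    {"fingers": -1, "translation": [0.0405, -0.085, -0.01], "angular": [0, 0, 0.0026]},
    {"fingers": -1, "translation": [0.0405, -0.085, -0.01], "angular": [0, 0, 0.0026]},
    {"fingers": -1, "translation": [0.0405, -0.085, -0.01], "angular": [0, 0, 0.0026]}
  ],
  "grip_force": 25
}}

```text
t: 0.77
tool_pos: [0.2651, 0.285, 0.1816]
ee_rot: [-0.32, -3.125, 0.0]
wrist_force: [1.0, 0.2, 0.1]
finger_gap: 0.0411
finger_force: 0.0
```

Emit:
{"method": "move_arm", "body": {
  "moves": [
    {"fingers": -1, "translation": [0.0405, -0.085, -0.01], "angular": [0, 0, 0.0026]},
    {"fingers": -1, "translation": [0.0405, -0.085, -0.01], "angular": [0, 0, 0.0026]},
    {"fingers": -1, "translation": [0.0405, -0.085, -0.01], "angular": [0, 0, 0.0026]},
    {"fingers": -1, "translation": [0.0405, -0.085, -0.01], "angular": [0, 0, 0.0026]},
    {"fingers": -1, "translation": [0.0405, -0.085, -0.01], "angular": [0, 0, 0.0026]},
    {"fingers": -1, "translation": [0.0405, -0.085, -0.01], "angular": [0, 0, 0.0026]},
    {"fingers": -1, "translation": [0.0405, -0.085, -0.01], "angular": [0, 0, 0.0026]},
    {"fingers": -1, "translation": [0.0405, -0.085, -0.01], "angular": [0, 0, 0.0026]}
  ]
}}

```text
t: 1.43
tool_pos: [0.3948, 0.0129, 0.1497]
ee_rot: [0.271, 3.13, 0.0]
wrist_force: [1.1, 0.8, -0.1]
finger_gap: 0.0006
finger_force: 0.0
```

```bash
python3 -c "
from h import *
st();goto(*W(-.21,0),.047,80.1);goto(*W(-.19,0),.047,80.1);goto(*W(-.089,0),.047,80.1)"
```

```text
1.43 [0.3948 0.0129 0.1497] yaw 80.11 F [ 1.1  0.8 -0.1] M [ 0.073 -0.053  0.074] gap 0.0006 0.0 j [ 0.    0.09  2.04  0.    1.01 -1.39] tiltR [ 0.  0. -1.]
dpos mm [  -0.4    1.7 -102.7] norm [-0.001   0.0042 -0.2569] | dyaw -0.01 norm -0.0001 alt 1.9999
dpos mm [  19.3   -1.8 -102.7] norm [ 0.0483 -0.0044 -0.2569] | dyaw -0.01 norm -0.0001 alt 1.9999
dpos mm [ 118.8  -19.1 -102.7] norm [ 0.297  -0.0478 -0.2569] | dyaw -0.01 norm -0.0001 alt 1.9999
```

Emit:
{"method": "move_arm", "body": {
  "moves": [
    {"fingers": -1, "translation": [0, 0.0014, -0.0857], "angular": [0, 0, 0]},
    {"fingers": -1, "translation": [0, 0.0014, -0.0857], "angular": [0, 0, 0]},
    {"fingers": -1, "translation": [0, 0.0014, -0.0857], "angular": [0, 0, 0]},
    {"fingers": -1, "translation": [0.0246, -0.0043, 0], "angular": [0, 0, 0]},
    {"fingers": -1, "translation": [0.0246, -0.0043, 0], "angular": [0, 0, 0]},
    {"fingers": -1, "translation": [0.0246, -0.0043, 0], "angular": [0, 0, 0]},
    {"fingers": -1, "translation": [0.0246, -0.0043, 0], "angular": [0, 0, 0]},
    {"fingers": -1, "translation": [0.0246, -0.0043, 0], "angular": [0, 0, 0]}
  ]
}}

```text
t: 2.1
tool_pos: [0.4451, 0.0079, 0.0483]
ee_rot: [0.27, 3.129, 0.0]
wrist_force: [-3.5, 0.5, -0.8]
finger_gap: 0.0006
finger_force: 1.9
```

Emit:
{"method": "move_arm", "body": {
  "moves": [
    {"fingers": -1, "translation": [0.0246, -0.0043, 0], "angular": [0, 0, 0]},
    {"fingers": -1, "translation": [0.0246, -0.0043, 0], "angular": [0, 0, 0]},
    {"fingers": -1, "translation": [0.0246, -0.0043, 0], "angular": [0, 0, 0]},
    {"fingers": -1, "translation": [0.0246, -0.0043, 0], "angular": [0, 0, 0]},
    {"fingers": -1, "translation": [0.0246, -0.0043, 0], "angular": [0, 0, 0]},
    {"fingers": -1, "translation": [0.0123, -0.0022, 0], "angular": [0, 0, 0]}
  ]
}}

```text
t: 2.6
tool_pos: [0.5003, -0.0018, 0.0475]
ee_rot: [0.271, 3.128, 0.0]
wrist_force: [-2.6, 2.0, 2.7]
finger_gap: 0.0003
finger_force: 1.6
```

```bash
python3 -c "
from h import *
st();goto(*W(-.089,0),.047,80.1)
p,d=snapshot('top');P=pts('top',d);z=P[...,2];k=(abs(z-.077)<.008)&(masks(p)['orange']|(cv2.cvtColor(p,cv2.COLOR_RGB2HSV)[...,0]==17));k[:140]=0;k[250:]=0;print(k.sum(),P[k].mean(0) if k.sum() else 0)
cv2.imwrite('pics/t1.png',cv2.cvtColor(cv2.resize(p[140:240,215:345],None,fx=5,fy=5),cv2.COLOR_RGB2BGR))
"
```

```text
2.6 [ 0.5003 -0.0018  0.0475] yaw 80.11 F [-2.6  2.   2.7] M [ 0.151  0.544 -0.02 ] gap 0.0003 1.6 j [-0.03  0.38  1.96  0.    0.8  -1.42] tiltR [ 0.002  0.    -1.   ]
dpos mm [13.4 -4.4 -0.5] norm [ 0.0334 -0.011  -0.0012] | dyaw -0.01 norm -0.0001 alt 1.9999
44 [ 0.52484331 -0.5759591   0.07643565]
```

Emit:
{"method": "move_arm", "body": {
  "moves": [
    {"fingers": -1, "translation": [0.0074, -0.0013, 0], "angular": [0, 0, 0]},
    {"fingers": -1, "translation": [0.0074, -0.0013, 0], "angular": [0, 0, 0]},
    {"fingers": -1, "translation": [0.0074, -0.0013, 0], "angular": [0, 0, 0]},
    {"fingers": -1, "translation": [0.0074, -0.0013, 0], "angular": [0, 0, 0]}
  ]
}}

```text
t: 2.98
tool_pos: [0.5095, -0.0036, 0.0471]
ee_rot: [-0.271, -3.129, -0.0]
wrist_force: [-2.6, 1.4, 2.1]
finger_gap: 0.0007
finger_force: 1.6
```

Emit:
{"method": "move_arm", "body": {
  "moves": [
    {"fingers": -1, "translation": [0.005, -0.0009, 0], "angular": [0, 0, 0]},
    {"fingers": -1, "translation": [0, 0, 0], "angular": [0, 0, 0]}
  ]
}}

```text
t: 3.15
tool_pos: [0.5112, -0.0039, 0.047]
ee_rot: [-0.271, -3.128, -0.0]
wrist_force: [-4.5, 2.1, 1.9]
finger_gap: 0.0005
finger_force: 2.1
```

Emit:
{"method": "move_arm", "body": {
  "moves": [
    {"fingers": -1, "translation": [0.005, -0.0009, 0], "angular": [0, 0, 0]},
    {"fingers": -1, "translation": [0.005, -0.0009, 0], "angular": [0, 0, 0]}
  ]
}}

```text
t: 3.32
tool_pos: [0.5111, -0.0039, 0.0468]
ee_rot: [-0.27, -3.119, -0.001]
wrist_force: [-16.1, 5.1, 12.0]
finger_gap: 0.0004
finger_force: 8.3
```

Emit:
{"method": "move_arm", "body": {
  "moves": [
    {"fingers": -1, "translation": [0.005, -0.0009, 0], "angular": [0, 0, 0]},
    {"fingers": -1, "translation": [0, 0, 0], "angular": [0, 0, 0]}
  ]
}}

```text
t: 3.48
tool_pos: [0.511, -0.004, 0.0466]
ee_rot: [-0.27, -3.115, -0.001]
wrist_force: [-16.0, 5.3, 12.8]
finger_gap: 0.0003
finger_force: 8.7
```

Emit:
{"method": "move_arm", "body": {
  "moves": [
    {"fingers": -1, "translation": [-0.06, 0.0105, 0], "angular": [0, 0, 0]},
    {"fingers": -1, "translation": [-0.02, 0.0035, 0.06], "angular": [0, 0, 0]},
    {"fingers": -0.25, "translation": [0, 0, 0.09], "angular": [0, 0, 0]},
    {"fingers": -0.25, "translation": [0, 0, 0.09], "angular": [0, 0, 0]}
  ]
}}

```text
t: 3.82
tool_pos: [0.4857, 0.0004, 0.1438]
ee_rot: [0.27, 3.13, -0.001]
wrist_force: [1.9, -0.4, 0.6]
finger_gap: 0.0108
finger_force: 0.0
```

```bash
python3 -c "
from h import *
st();goto(*W(0,.115),.135,42.4)
p,d=snapshot('scene')
cv2.imwrite('pics/s1.png',cv2.cvtColor(cv2.resize(p[170:310,200:380],None,fx=4,fy=4),cv2.COLOR_RGB2BGR))
"
```

```text
3.82 [4.857e-01 4.000e-04 1.438e-01] yaw 80.14 F [ 1.9 -0.4  0.6] M [-0.016 -0.056  0.019] gap 0.0108 0.0 j [-0.02  0.24  1.87 -0.    1.03 -1.42] tiltR [ 0. -0. -1.]
dpos mm [135.4  91.4  -8.8] norm [ 0.3385  0.2285 -0.022 ] | dyaw -37.74 norm -0.4193 alt 1.5807
```

View pics/s1.png

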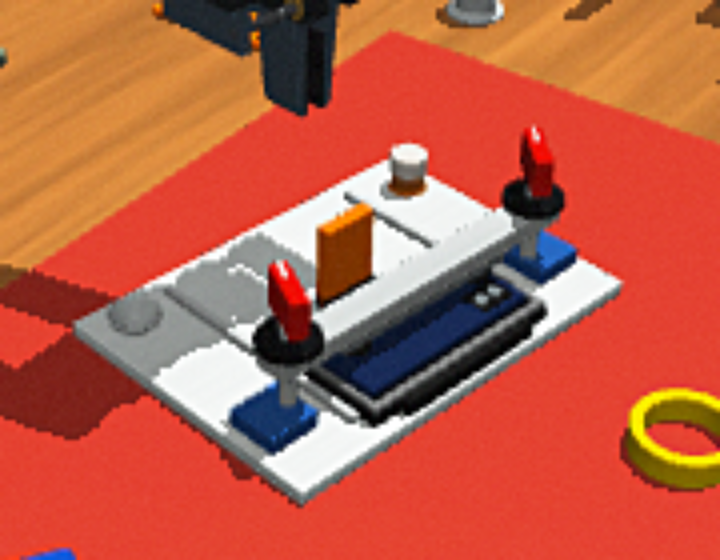

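The crop shows the tray home: the phone is centred under the bar, the tab is clear at about (345,250), the jar and dish are in place, and both wings are free. Next is the left knob.

Emit:
{"method": "move_arm", "body": {
  "moves": [
    {"fingers": -0.2, "translation": [0.0564, 0.0381, -0.0037], "angular": [0, 0, -0.0699]},
    {"fingers": -0.2, "translation": [0.0564, 0.0381, -0.0037], "angular": [0, 0, -0.0699]},
    {"fingers": -0.2, "translation": [0.0564, 0.0381, -0.0037], "angular": [0, 0, -0.0699]},
    {"fingers": -0.2, "translation": [0.0564, 0.0381, -0.0037], "angular": [0, 0, -0.0699]},
    {"fingers": -0.2, "translation": [0.0564, 0.0381, -0.0037], "angular": [0, 0, -0.0699]},
    {"fingers": -0.2, "translation": [0.0564, 0.0381, -0.0037], "angular": [0, 0, -0.0699]},
    {"fingers": -0.2, "translation": [0, 0, 0], "angular": [0, 0, 0]}
  ]
}}

```text
t: 4.45
tool_pos: [0.6265, 0.0946, 0.1337]
ee_rot: [1.268, 2.868, 0.007]
wrist_force: [0.6, -0.2, 0.6]
finger_gap: 0.0367
finger_force: 0.0
```

```bash
python3 -c "
from h import *
st();goto(*W(0,.115),.092,42.4)"
```

```text
4.45 [0.6265 0.0946 0.1337] yaw 42.29 F [ 0.6 -0.2  0.6] M [-0.085 -0.072  0.07 ] gap 0.0367 0.0 j [ 0.13  0.46  1.55  0.    1.12 -0.61] tiltR [ 0.007  0.002 -1.   ]
dpos mm [ -5.4  -2.8 -41.7] norm [-0.0136 -0.007  -0.1042] | dyaw 0.11 norm 0.0012 alt -1.9988
```

Emit:
{"method": "move_arm", "body": {
  "moves": [
    {"fingers": -0.2, "translation": [-0.0136, -0.007, -0.052], "angular": [0, 0, 0.0012]},
    {"fingers": -0.2, "translation": [0, 0, -0.052], "angular": [0, 0, 0]},
    {"fingers": -0.2, "translation": [0, 0, 0], "angular": [0, 0, 0]}
  ]
}}

```text
t: 4.7
tool_pos: [0.6136, 0.0885, 0.0888]
ee_rot: [-1.262, -2.871, 0.005]
wrist_force: [-0.6, -0.6, -1.1]
finger_gap: 0.0364
finger_force: 0.0
```

```bash
python3 -c "
from h import *
st();goto(*W(0,.115),.092,42.4)"
```

```text
4.7 [0.6136 0.0885 0.0888] yaw 42.54 F [-0.6 -0.6 -1.1] M [-0.101  0.073 -0.028] gap 0.0364 0.0 j [ 0.13  0.49  1.63 -0.    1.03 -0.62] tiltR [-0.006 -0.001 -1.   ]
dpos mm [7.5 3.2 3.2] norm [0.0188 0.0081 0.0081] | dyaw -0.14 norm -0.0015 alt 1.9985
```

Emit:
{"method": "move_arm", "body": {
  "moves": [
    {"fingers": -0.2, "translation": [0, 0, 0], "angular": [0, 0, 0]},
    {"fingers": -0.2, "translation": [0, 0, 0], "angular": [0, 0, 0]}
  ]
}}

```text
t: 4.87
tool_pos: [0.6168, 0.089, 0.0937]
ee_rot: [1.264, 2.873, 0.002]
wrist_force: [-0.3, 0.2, -0.3]
finger_gap: 0.0364
finger_force: 0.0
```

```bash
python3 -c "
from h import *
st();goto(*W(0,.115),.092,42.4)"
```

```text
4.87 [0.6168 0.089  0.0937] yaw 42.49 F [-0.3  0.2 -0.3] M [-0.125 -0.036  0.047] gap 0.0364 0.0 j [ 0.12  0.49  1.62 -0.    1.03 -0.62] tiltR [ 0.003  0.    -1.   ]
dpos mm [ 4.2  2.7 -1.7] norm [ 0.0106  0.0068 -0.0043] | dyaw -0.09 norm -0.001 alt 1.999
```

Emit:
{"method": "move_arm", "body": {
  "moves": [
    {"fingers": -0.2, "translation": [0.0106, 0.0068, 0], "angular": [0, 0, 0]},
    {"fingers": -1, "translation": [0, 0, 0], "angular": [0, 0, 0]},
    {"fingers": -1, "translation": [0, 0, 0], "angular": [0, 0, 0]},
    {"fingers": -1, "translation": [0, 0, 0], "angular": [0, 0, 0]},
    {"fingers": -1, "translation": [0, 0, 0], "angular": [0, 0, 0]},
    {"fingers": -1, "translation": [0, 0, 0], "angular": [0, 0, 0]}
  ],
  "grip_force": 30
}}

```text
t: 5.37
tool_pos: [0.6202, 0.092, 0.0929]
ee_rot: [1.266, 2.874, 0.001]
wrist_force: [1.1, 0.8, 0.2]
finger_gap: 0.0137
finger_force: 30.0
```

```bash
python3 -c "
from h import *
st();goto(*W(0,.115),.092,42.4)"
```

```text
5.37 [0.6202 0.092  0.0929] yaw 42.44 F [1.1 0.8 0.2] M [-0.001 -0.128 -0.243] gap 0.0137 30.0 j [ 0.13  0.49  1.61  0.    1.04 -0.61] tiltR [ 0.001  0.    -1.   ]
dpos mm [ 0.8 -0.2 -0.9] norm [ 0.0021 -0.0005 -0.0023] | dyaw -0.04 norm -0.0005 alt 1.9995
```

Emit:
{"method": "move_arm", "body": {
  "moves": [
    {"fingers": -1, "translation": [0, 0, 0], "angular": [0, 0, -0.075]},
    {"fingers": -1, "translation": [0, 0, 0], "angular": [0, 0, -0.075]},
    {"fingers": -1, "translation": [0, 0, 0], "angular": [0, 0, -0.075]},
    {"fingers": -1, "translation": [0, 0, 0], "angular": [0, 0, -0.075]},
    {"fingers": -1, "translation": [0, 0, 0], "angular": [0, 0, -0.075]},
    {"fingers": -1, "translation": [0, 0, 0], "angular": [0, 0, 0]},
    {"fingers": -1, "translation": [0, 0, 0], "angular": [0, 0, 0]}
  ]
}}

```text
t: 5.95
tool_pos: [0.62, 0.0919, 0.0927]
ee_rot: [2.043, 2.386, 0.001]
wrist_force: [0.9, 0.8, 0.7]
finger_gap: 0.0138
finger_force: 30.0
```

```bash
python3 -c "
from h import *
st();goto(*W(0,.115),.135,42.4)"
```

```text
5.95 [0.62   0.0919 0.0927] yaw 8.86 F [0.9 0.8 0.7] M [-0.12  -0.023 -0.249] gap 0.0138 30.0 j [ 0.13  0.49  1.61  0.    1.04 -0.03] tiltR [ 0.  0. -1.]
dpos mm [ 1.  -0.1 42.3] norm [ 0.0026 -0.0002  0.1058] | dyaw 33.54 norm 0.3727 alt -1.6273
```

Emit:
{"method": "move_arm", "body": {
  "moves": [
    {"fingers": -1, "translation": [0, 0, 0], "angular": [0, 0, 0.03]},
    {"fingers": -1, "translation": [0, 0, 0], "angular": [0, 0, 0.03]},
    {"fingers": -1, "translation": [0, 0, 0], "angular": [0, 0, 0]},
    {"fingers": -1, "translation": [0, 0, 0], "angular": [0, 0, 0]}
  ]
}}

```text
t: 6.28
tool_pos: [0.6201, 0.0919, 0.0927]
ee_rot: [1.93, 2.478, 0.0]
wrist_force: [1.8, -0.2, -0.1]
finger_gap: 0.0141
finger_force: 30.0
```

```bash
python3 -c "
from h import *
st()"
```

```text
6.28 [0.6201 0.0919 0.0927] yaw 14.17 F [ 1.8 -0.2 -0.1] M [-0.005 -0.131  0.005] gap 0.0141 30.0 j [ 0.13  0.49  1.61  0.    1.04 -0.12] tiltR [ 0.  0. -1.]
```

Emit:
{"method": "move_arm", "body": {
  "moves": [
    {"fingers": -1, "translation": [0, 0, 0], "angular": [0, 0, -0.03]},
    {"fingers": -1, "translation": [0, 0, 0], "angular": [0, 0, -0.03]},
    {"fingers": -1, "translation": [0, 0, 0], "angular": [0, 0, 0]},
    {"fingers": -1, "translation": [0, 0, 0], "angular": [0, 0, 0]}
  ]
}}

```text
t: 6.62
tool_pos: [0.62, 0.0919, 0.0927]
ee_rot: [2.044, 2.385, 0.0]
wrist_force: [0.7, 0.2, -0.8]
finger_gap: 0.014
finger_force: 30.0
```

```bash
python3 -c "
from h import *
st();goto(*W(0,-.115),.135,56.5)"
```

```text
6.62 [0.62   0.0919 0.0927] yaw 8.8 F [ 0.7  0.2 -0.8] M [-0.022 -0.126 -0.075] gap 0.014 30.0 j [ 0.13  0.49  1.61 -0.    1.04 -0.02] tiltR [ 0. -0. -1.]
dpos mm [ -38.5 -226.7   42.3] norm [-0.0962 -0.5666  0.1058] | dyaw 47.7 norm 0.53 alt -1.47
```

Emit:
{"method": "move_arm", "body": {
  "moves": [
    {"fingers": -0.2, "translation": [0, 0, 0], "angular": [0, 0, 0]},
    {"fingers": -0.2, "translation": [0, 0, 0.01], "angular": [0, 0, 0]},
    {"fingers": -0.2, "translation": [0, 0, 0.048], "angular": [0, 0, 0]},
    {"fingers": -0.2, "translation": [0, 0, 0.048], "angular": [0, 0, 0.06]}
  ]
}}

```text
t: 6.95
tool_pos: [0.619, 0.0917, 0.1347]
ee_rot: [-1.927, -2.478, 0.003]
wrist_force: [0.1, 0.1, 1.0]
finger_gap: 0.0352
finger_force: 0.0
```

Emit:
{"method": "move_arm", "body": {
  "moves": [
    {"fingers": -0.2, "translation": [-0.0137, -0.081, 0], "angular": [0, 0, 0.0671]},
    {"fingers": -0.2, "translation": [-0.0137, -0.081, 0], "angular": [0, 0, 0.0671]},
    {"fingers": -0.2, "translation": [-0.0137, -0.081, 0], "angular": [0, 0, 0.0671]},
    {"fingers": -0.2, "translation": [-0.0137, -0.081, 0], "angular": [0, 0, 0.0671]},
    {"fingers": -0.2, "translation": [-0.0137, -0.081, 0], "angular": [0, 0, 0.0671]},
    {"fingers": -0.2, "translation": [-0.0137, -0.081, 0], "angular": [0, 0, 0.0671]},
    {"fingers": -0.2, "translation": [-0.0137, -0.081, 0], "angular": [0, 0, 0.0671]},
    {"fingers": -0.2, "translation": [0, 0, 0], "angular": [0, 0, 0]}
  ]
}}

```text
t: 7.62
tool_pos: [0.5806, -0.1402, 0.1355]
ee_rot: [0.908, 3.007, -0.004]
wrist_force: [0.5, 0.5, 0.0]
finger_gap: 0.0364
finger_force: 0.0
```

Emit:
{"method": "move_arm", "body": {
  "moves": [
    {"fingers": -0.2, "translation": [0, 0, 0], "angular": [0, 0, 0]},
    {"fingers": -0.2, "translation": [0, 0, 0], "angular": [0, 0, 0]}
  ]
}}

```text
t: 7.78
tool_pos: [0.5816, -0.1346, 0.1352]
ee_rot: [-0.91, -3.007, -0.001]
wrist_force: [-0.5, 0.1, -0.4]
finger_gap: 0.0364
finger_force: 0.0
```

```bash
python3 -c "
from h import *
st();goto(*W(0,-.115),.093,56.5)
p,d=snapshot('top');P=pts('top',d);z=P[...,2];hs=cv2.cvtColor(p,cv2.COLOR_RGB2HSV)
k=np.zeros(d.shape,bool);k[140:175,228:260]=1;k&=(z>.1)&(z<.13)&((hs[...,0]<12)|(hs[...,0]>170))&(hs[...,1]>90)
q=P[k];print(k.sum(),cv2.minAreaRect((q[:,:2]*1000).astype(np.float32)))"
```

```text
7.78 [ 0.5816 -0.1346  0.1352] yaw 56.33 F [-0.5  0.1 -0.4] M [-0.002 -0.076 -0.009] gap 0.0364 0.0 j [-0.25  0.41  1.63  0.    1.1  -1.23] tiltR [ 0.     0.001 -1.   ]
dpos mm [ -0.1  -0.2 -42.2] norm [-0.0002 -0.0005 -0.1056] | dyaw 0.17 norm 0.0019 alt -1.9981
78 ((621.5421142578125, 91.81919860839844), (13.664522171020508, 41.709564208984375), 8.926769256591797)
```

Emit:
{"method": "move_arm", "body": {
  "moves": [
    {"fingers": -0.2, "translation": [0, 0, -0.053], "angular": [0, 0, 0]},
    {"fingers": -0.2, "translation": [0, 0, -0.0526], "angular": [0, 0, 0]},
    {"fingers": -0.7, "translation": [0, 0, 0], "angular": [0, 0, 0]},
    {"fingers": -1, "translation": [0, 0, 0], "angular": [0, 0, 0]},
    {"fingers": -1, "translation": [0, 0, 0], "angular": [0, 0, 0]},
    {"fingers": -1, "translation": [0, 0, 0], "angular": [0, 0, 0]},
    {"fingers": -1, "translation": [0, 0, 0], "angular": [0, 0, 0]}
  ]
}}

```text
t: 8.42
tool_pos: [0.5824, -0.1348, 0.0941]
ee_rot: [0.907, 3.005, 0.0]
wrist_force: [0.2, 0.5, -0.4]
finger_gap: 0.0137
finger_force: 29.9
```

```bash
python3 -c "
from h import *
st()"
```

```text
8.42 [ 0.5824 -0.1348  0.0941] yaw 56.4 F [ 0.2  0.5 -0.4] M [-0.119  0.004 -0.129] gap 0.0137 29.9 j [-0.25  0.45  1.68  0.    1.01 -1.23] tiltR [ 0.002 -0.    -1.   ]
```

Emit:
{"method": "move_arm", "body": {
  "moves": [
    {"fingers": -1, "translation": [0, 0, 0], "angular": [0, 0, -0.075]},
    {"fingers": -1, "translation": [0, 0, 0], "angular": [0, 0, -0.075]},
    {"fingers": -1, "translation": [0, 0, 0], "angular": [0, 0, -0.075]}
  ]
}}

```text
t: 8.67
tool_pos: [0.5819, -0.1356, 0.0937]
ee_rot: [1.428, 2.796, -0.001]
wrist_force: [-1.1, -2.5, -0.4]
finger_gap: 0.0139
finger_force: 29.9
```

```bash
python3 -c "
from h import *
st()"
```

```text
8.67 [ 0.5819 -0.1356  0.0937] yaw 35.9 F [-1.1 -2.5 -0.4] M [-0.505  0.139  0.157] gap 0.0139 29.9 j [-0.25  0.45  1.68 -0.    1.01 -0.87] tiltR [ 0.001 -0.002 -1.   ]
```

Emit:
{"method": "move_arm", "body": {
  "moves": [
    {"fingers": -1, "translation": [0, 0, 0], "angular": [0, 0, -0.075]},
    {"fingers": -1, "translation": [0, 0, 0], "angular": [0, 0, -0.075]},
    {"fingers": -1, "translation": [0, 0, 0], "angular": [0, 0, -0.075]}
  ]
}}

```text
t: 8.92
tool_pos: [0.5812, -0.1361, 0.0935]
ee_rot: [1.897, 2.502, -0.003]
wrist_force: [-2.3, -3.6, -0.3]
finger_gap: 0.0137
finger_force: 30.0
```

```bash
python3 -c "
from h import *
st()"
```

```text
8.92 [ 0.5812 -0.1361  0.0935] yaw 15.65 F [-2.3 -3.6 -0.3] M [-0.686  0.402  0.266] gap 0.0137 30.0 j [-0.25  0.45  1.68 -0.    1.01 -0.52] tiltR [-0.    -0.002 -1.   ]
```

Emit:
{"method": "move_arm", "body": {
  "moves": [
    {"fingers": -1, "translation": [0, 0, 0], "angular": [0, 0, -0.06]},
    {"fingers": -1, "translation": [0, 0, 0], "angular": [0, 0, -0.06]},
    {"fingers": -1, "translation": [0, 0, 0], "angular": [0, 0, -0.06]}
  ]
}}

```text
t: 9.17
tool_pos: [0.5806, -0.1364, 0.0933]
ee_rot: [2.23, 2.212, -0.005]
wrist_force: [-2.3, -4.3, -0.9]
finger_gap: 0.0142
finger_force: 30.0
```

```bash
python3 -c "
from h import *
st()"
```

```text
9.17 [ 0.5806 -0.1364  0.0933] yaw -0.48 F [-2.3 -4.3 -0.9] M [-0.858  0.576  0.189] gap 0.0142 30.0 j [-0.25  0.45  1.68 -0.    1.01 -0.24] tiltR [-0.002 -0.003 -1.   ]
```

Emit:
{"method": "move_arm", "body": {
  "moves": [
    {"fingers": -1, "translation": [0, 0, 0], "angular": [0, 0, -0.06]},
    {"fingers": -1, "translation": [0, 0, 0], "angular": [0, 0, -0.06]},
    {"fingers": -1, "translation": [0, 0, 0], "angular": [0, 0, -0.06]}
  ]
}}

```text
t: 9.42
tool_pos: [0.58, -0.1364, 0.0931]
ee_rot: [2.52, 1.876, -0.006]
wrist_force: [-4.5, -5.4, 0.5]
finger_gap: 0.0139
finger_force: 30.0
```

```bash
python3 -c "
from h import *
st();goto(*W(0,.115),.135,9)"
```

```text
9.42 [ 0.58   -0.1364  0.0931] yaw -16.68 F [-4.5 -5.4  0.5] M [-0.823  0.685  0.204] gap 0.0139 30.0 j [-0.25  0.45  1.68 -0.    1.01  0.04] tiltR [-0.003 -0.003 -1.   ]
dpos mm [ 41.  228.2  41.9] norm [0.1026 0.5705 0.1047] | dyaw 25.68 norm 0.2853 alt -1.7147
```

Emit:
{"method": "move_arm", "body": {
  "moves": [
    {"fingers": -0.2, "translation": [0, 0, 0], "angular": [0, 0, 0]},
    {"fingers": -0.2, "translation": [0, 0, 0.01], "angular": [0, 0, 0]},
    {"fingers": -0.2, "translation": [0, 0, 0.047], "angular": [0, 0, 0]},
    {"fingers": -0.2, "translation": [0, 0, 0.047], "angular": [0, 0, 0]}
  ]
}}

```text
t: 9.75
tool_pos: [0.5815, -0.1346, 0.1349]
ee_rot: [-2.515, -1.881, 0.0]
wrist_force: [1.2, 0.1, 0.6]
finger_gap: 0.0354
finger_force: 0.0
```

Emit:
{"method": "move_arm", "body": {
  "moves": [
    {"fingers": -0.2, "translation": [0.0143, 0.0812, 0], "angular": [0, 0, 0.041]},
    {"fingers": -0.2, "translation": [0.0143, 0.0812, 0], "angular": [0, 0, 0.041]},
    {"fingers": -0.2, "translation": [0.0143, 0.0812, 0], "angular": [0, 0, 0.041]},
    {"fingers": -0.2, "translation": [0.0143, 0.0812, 0], "angular": [0, 0, 0.041]},
    {"fingers": -0.2, "translation": [0.0143, 0.0812, 0], "angular": [0, 0, 0.041]},
    {"fingers": -0.2, "translation": [0.0143, 0.0812, 0], "angular": [0, 0, 0.041]},
    {"fingers": -0.2, "translation": [0.0143, 0.0812, 0], "angular": [0, 0, 0.041]},
    {"fingers": -0.2, "translation": [0, 0, 0], "angular": [0, 0, 0]}
  ]
}}

```text
t: 10.42
tool_pos: [0.6231, 0.0986, 0.1354]
ee_rot: [2.024, 2.403, 0.008]
wrist_force: [0.4, 0.5, 0.1]
finger_gap: 0.0365
finger_force: 0.0
```

Emit:
{"method": "move_arm", "body": {
  "moves": [
    {"fingers": -0.2, "translation": [0, 0, 0], "angular": [0, 0, 0]},
    {"fingers": -0.2, "translation": [0, 0, 0], "angular": [0, 0, 0]}
  ]
}}

```text
t: 10.58
tool_pos: [0.6218, 0.0923, 0.1349]
ee_rot: [2.032, 2.395, 0.0]
wrist_force: [0.1, -1.0, 0.7]
finger_gap: 0.0369
finger_force: 0.0
```

```bash
cat >> h.py <<'E'
def wing(nm):
    p,d=snapshot('top');P=pts('top',d);z=P[...,2];hs=cv2.cvtColor(p,cv2.COLOR_RGB2HSV)
    c=dict(L=(243,158),R=(324,173))[nm];k=np.zeros(d.shape,bool);k[c[1]-16:c[1]+16,c[0]-16:c[0]+16]=1
    k&=(z>.095)&(z<.13)&((hs[...,0]<12)|(hs[...,0]>170))&(hs[...,1]>90)
    print(nm,k.sum(),cv2.minAreaRect((P[k][:,:2]*1000).astype(np.float32)))
E
python3 -c "
from h import *
st();goto(*W(0,.115),.091,8.9);wing('R')"
```

```text
10.58 [0.6218 0.0923 0.1349] yaw 9.38 F [ 0.1 -1.   0.7] M [-0.136  0.017  0.036] gap 0.0369 0.0 j [ 0.13  0.46  1.55 -0.    1.13 -0.03] tiltR [ 0.001 -0.    -1.   ]
dpos mm [ -0.7  -0.5 -43.9] norm [-0.0017 -0.0013 -0.1098] | dyaw -0.48 norm -0.0053 alt 1.9947
R 79 ((582.5339965820312, -134.8922576904297), (42.855201721191406, 14.328441619873047), 72.85174560546875)
```

Emit:
{"method": "move_arm", "body": {
  "moves": [
    {"fingers": -0.2, "translation": [-0.0017, -0.0013, -0.055], "angular": [0, 0, -0.005]},
    {"fingers": -0.2, "translation": [0, 0, -0.055], "angular": [0, 0, 0]},
    {"fingers": -0.7, "translation": [0, 0, 0], "angular": [0, 0, 0]},
    {"fingers": -1, "translation": [0, 0, 0], "angular": [0, 0, 0]},
    {"fingers": -1, "translation": [0, 0, 0], "angular": [0, 0, 0]},
    {"fingers": -1, "translation": [0, 0, 0], "angular": [0, 0, 0]},
    {"fingers": -1, "translation": [0, 0, 0], "angular": [0, 0, 0]}
  ]
}}

```text
t: 11.22
tool_pos: [0.6203, 0.091, 0.0913]
ee_rot: [-2.043, -2.386, 0.002]
wrist_force: [-4.1, -2.6, 0.6]
finger_gap: 0.0137
finger_force: 30.0
```

Emit:
{"method": "move_arm", "body": {
  "moves": [
    {"fingers": -1, "translation": [0, 0, 0], "angular": [0, 0, -0.06]},
    {"fingers": -1, "translation": [0, 0, 0], "angular": [0, 0, -0.06]},
    {"fingers": -1, "translation": [0, 0, 0], "angular": [0, 0, -0.06]},
    {"fingers": -1, "translation": [0, 0, 0], "angular": [0, 0, -0.06]}
  ]
}}

```text
t: 11.55
tool_pos: [0.6197, 0.0911, 0.0907]
ee_rot: [-2.457, -1.957, 0.004]
wrist_force: [-3.2, -3.0, -0.5]
finger_gap: 0.0138
finger_force: 30.0
```

```bash
python3 -c "
from h import *
st()"
```

```text
11.55 [0.6197 0.0911 0.0907] yaw -12.92 F [-3.2 -3.  -0.5] M [-0.66   0.743  0.161] gap 0.0138 30.0 j [ 0.13  0.5   1.61 -0.    1.04  0.35] tiltR [-0.002 -0.002 -1.   ]
```

Emit:
{"method": "move_arm", "body": {
  "moves": [
    {"fingers": -1, "translation": [0, 0, 0], "angular": [0, 0, -0.06]},
    {"fingers": -1, "translation": [0, 0, 0], "angular": [0, 0, -0.06]},
    {"fingers": -1, "translation": [0, 0, 0], "angular": [0, 0, -0.06]}
  ]
}}

```text
t: 11.8
tool_pos: [0.6194, 0.0912, 0.0907]
ee_rot: [-2.708, -1.591, 0.005]
wrist_force: [-4.4, -2.5, -0.1]
finger_gap: 0.0138
finger_force: 30.0
```

```bash
python3 -c "
from h import *
st()"
```

```text
11.8 [0.6194 0.0912 0.0907] yaw -29.13 F [-4.4 -2.5 -0.1] M [-0.511  0.919  0.182] gap 0.0138 30.0 j [ 0.13  0.5   1.61 -0.    1.04  0.64] tiltR [-0.003 -0.002 -1.   ]
```

Emit:
{"method": "move_arm", "body": {
  "moves": [
    {"fingers": -1, "translation": [0, 0, 0], "angular": [0, 0, -0.06]},
    {"fingers": -1, "translation": [0, 0, 0], "angular": [0, 0, -0.06]}
  ]
}}

```text
t: 11.97
tool_pos: [0.6192, 0.0913, 0.0906]
ee_rot: [-2.846, -1.329, 0.006]
wrist_force: [-4.4, -0.4, -0.5]
finger_gap: 0.0142
finger_force: 30.0
```

```bash
python3 -c "
from h import *
st();goto(*W(0,-.115),.135,-17.1)"
```

```text
11.97 [0.6192 0.0913 0.0906] yaw -39.93 F [-4.4 -0.4 -0.5] M [-0.419  0.97   0.135] gap 0.0142 30.0 j [ 0.13  0.5   1.61 -0.    1.04  0.83] tiltR [-0.004 -0.001 -1.   ]
dpos mm [ -37.7 -226.1   44.4] norm [-0.0943 -0.5653  0.1111] | dyaw 22.83 norm 0.2537 alt -1.7463
```

Emit:
{"method": "move_arm", "body": {
  "moves": [
    {"fingers": -0.2, "translation": [0, 0, 0], "angular": [0, 0, 0]},
    {"fingers": -0.2, "translation": [0, 0, 0.01], "angular": [0, 0, 0]},
    {"fingers": -0.2, "translation": [0, 0, 0.05], "angular": [0, 0, 0]},
    {"fingers": -0.2, "translation": [0, 0, 0.05], "angular": [0, 0, 0]}
  ]
}}

```text
t: 12.3
tool_pos: [0.6214, 0.0921, 0.135]
ee_rot: [-2.843, -1.338, -0.001]
wrist_force: [0.7, -0.1, 0.4]
finger_gap: 0.0361
finger_force: 0.0
```

Emit:
{"method": "move_arm", "body": {
  "moves": [
    {"fingers": -0.2, "translation": [-0.014, -0.081, 0], "angular": [0, 0, 0.038]},
    {"fingers": -0.2, "translation": [-0.014, -0.081, 0], "angular": [0, 0, 0.038]},
    {"fingers": -0.2, "translation": [-0.014, -0.081, 0], "angular": [0, 0, 0.038]},
    {"fingers": -0.2, "translation": [-0.014, -0.081, 0], "angular": [0, 0, 0.038]},
    {"fingers": -0.2, "translation": [-0.014, -0.081, 0], "angular": [0, 0, 0.038]},
    {"fingers": -0.2, "translation": [-0.014, -0.081, 0], "angular": [0, 0, 0.038]},
    {"fingers": -0.2, "translation": [-0.014, -0.081, 0], "angular": [0, 0, 0.038]},
    {"fingers": -0.2, "translation": [0, 0, 0], "angular": [0, 0, 0]}
  ]
}}

```text
t: 12.97
tool_pos: [0.5821, -0.1403, 0.1357]
ee_rot: [2.502, 1.892, 0.001]
wrist_force: [-0.8, 1.1, 0.2]
finger_gap: 0.0364
finger_force: 0.0
```

Emit:
{"method": "move_arm", "body": {
  "moves": [
    {"fingers": -0.2, "translation": [0, 0, 0], "angular": [0, 0, 0]},
    {"fingers": -0.2, "translation": [0, 0, 0], "angular": [0, 0, 0]}
  ]
}}

```text
t: 13.13
tool_pos: [0.5826, -0.1346, 0.1352]
ee_rot: [2.504, 1.895, 0.003]
wrist_force: [-0.2, -0.1, 0.1]
finger_gap: 0.0364
finger_force: 0.0
```

```bash
python3 -c "
from h import *
st();goto(*W(0,-.115),.090,-17.1);wing('L')"
```

```text
13.13 [ 0.5826 -0.1346  0.1352] yaw -15.78 F [-0.2 -0.1  0.1] M [-0.022  0.09  -0.008] gap 0.0364 0.0 j [-0.25  0.41  1.63  0.    1.1   0.03] tiltR [ 0.002  0.    -1.   ]
dpos mm [ -1.1  -0.2 -45.2] norm [-0.0027 -0.0004 -0.1129] | dyaw -1.32 norm -0.0147 alt 1.9853
L 72 ((620.7124633789062, 90.68798065185547), (41.931724548339844, 13.627628326416016), 50.83039093017578)
```

Emit:
{"method": "move_arm", "body": {
  "moves": [
    {"fingers": -0.2, "translation": [-0.0027, -0.0004, -0.057], "angular": [0, 0, -0.0147]},
    {"fingers": -0.2, "translation": [0, 0, -0.056], "angular": [0, 0, 0]},
    {"fingers": -0.7, "translation": [0, 0, 0], "angular": [0, 0, 0]},
    {"fingers": -1, "translation": [0, 0, 0], "angular": [0, 0, 0]},
    {"fingers": -1, "translation": [0, 0, 0], "angular": [0, 0, 0]},
    {"fingers": -1, "translation": [0, 0, 0], "angular": [0, 0, 0]},
    {"fingers": -1, "translation": [0, 0, 0], "angular": [0, 0, 0]}
  ]
}}

```text
t: 13.77
tool_pos: [0.5805, -0.1342, 0.0901]
ee_rot: [-2.526, -1.867, -0.001]
wrist_force: [-1.6, 3.3, -0.2]
finger_gap: 0.014
finger_force: 30.0
```

Emit:
{"method": "move_arm", "body": {
  "moves": [
    {"fingers": -1, "translation": [0, 0, 0], "angular": [0, 0, -0.064]},
    {"fingers": -1, "translation": [0, 0, 0], "angular": [0, 0, -0.064]},
    {"fingers": -1, "translation": [0, 0, 0], "angular": [0, 0, -0.064]},
    {"fingers": -1, "translation": [0, 0, 0], "angular": [0, 0, -0.064]}
  ]
}}

```text
t: 14.1
tool_pos: [0.5805, -0.1344, 0.0899]
ee_rot: [-2.851, -1.317, -0.001]
wrist_force: [-1.5, 1.8, -0.6]
finger_gap: 0.0141
finger_force: 30.0
```

```bash
python3 -c "
from h import *
st()"
```

```text
14.1 [ 0.5805 -0.1344  0.0899] yaw -40.4 F [-1.5  1.8 -0.6] M [0.425 0.393 0.192] gap 0.0141 30.0 j [-0.25  0.45  1.69  0.    1.    0.46] tiltR [ 0.     0.001 -1.   ]
```

Emit:
{"method": "move_arm", "body": {
  "moves": [
    {"fingers": -1, "translation": [0, 0, 0], "angular": [0, 0, -0.064]},
    {"fingers": -1, "translation": [0, 0, 0], "angular": [0, 0, -0.064]}
  ]
}}

```text
t: 14.27
tool_pos: [0.5805, -0.1345, 0.0899]
ee_rot: [-2.969, -1.025, -0.0]
wrist_force: [-2.6, 2.1, -0.4]
finger_gap: 0.0138
finger_force: 30.0
```

```bash
python3 -c "
from h import *
st()"
```

```text
14.27 [ 0.5805 -0.1345  0.0899] yaw -51.92 F [-2.6  2.1 -0.4] M [0.446 0.369 0.27 ] gap 0.0138 30.0 j [-0.25  0.45  1.69  0.    1.    0.66] tiltR [ 0.     0.001 -1.   ]
```

Emit:
{"method": "move_arm", "body": {
  "moves": [
    {"fingers": -1, "translation": [0, 0, 0], "angular": [0, 0, -0.064]},
    {"fingers": -1, "translation": [0, 0, 0], "angular": [0, 0, -0.064]}
  ]
}}

```text
t: 14.43
tool_pos: [0.5804, -0.1346, 0.0899]
ee_rot: [-3.057, -0.722, -0.0]
wrist_force: [-1.3, 1.3, -0.7]
finger_gap: 0.0138
finger_force: 30.0
```

```bash
python3 -c "
from h import *
st();goto(*W(0,.115),.135,-39.9)"
```

```text
14.43 [ 0.5804 -0.1346  0.0899] yaw -63.43 F [-1.3  1.3 -0.7] M [0.341 0.345 0.251] gap 0.0138 30.0 j [-0.25  0.45  1.69  0.    1.    0.86] tiltR [-0.     0.001 -1.   ]
dpos mm [ 40.6 226.4  45.1] norm [0.1016 0.5659 0.1129] | dyaw 23.53 norm 0.2615 alt -1.7385
```

Emit:
{"method": "move_arm", "body": {
  "moves": [
    {"fingers": -0.2, "translation": [0, 0, 0], "angular": [0, 0, 0]},
    {"fingers": -0.2, "translation": [0, 0, 0.01], "angular": [0, 0, 0]},
    {"fingers": -0.2, "translation": [0, 0, 0.05], "angular": [0, 0, 0]},
    {"fingers": -0.2, "translation": [0, 0, 0.05], "angular": [0, 0, 0]}
  ]
}}

```text
t: 14.77
tool_pos: [0.5807, -0.1352, 0.1337]
ee_rot: [3.055, 0.732, -0.001]
wrist_force: [1.6, 0.1, -0.4]
finger_gap: 0.0355
finger_force: 0.0
```

Emit:
{"method": "move_arm", "body": {
  "moves": [
    {"fingers": -0.2, "translation": [0.0145, 0.081, 0], "angular": [0, 0, 0.0375]},
    {"fingers": -0.2, "translation": [0.0145, 0.081, 0], "angular": [0, 0, 0.0375]},
    {"fingers": -0.2, "translation": [0.0145, 0.081, 0], "angular": [0, 0, 0.0375]},
    {"fingers": -0.2, "translation": [0.0145, 0.081, 0], "angular": [0, 0, 0.0375]},
    {"fingers": -0.2, "translation": [0.0145, 0.081, 0], "angular": [0, 0, 0.0375]},
    {"fingers": -0.2, "translation": [0.0145, 0.081, 0], "angular": [0, 0, 0.0375]},
    {"fingers": -0.2, "translation": [0.0145, 0.081, 0], "angular": [0, 0, 0.0375]},
    {"fingers": -0.2, "translation": [0, 0, 0], "angular": [0, 0, 0]}
  ]
}}

```text
t: 15.43
tool_pos: [0.6231, 0.0973, 0.1342]
ee_rot: [-2.836, -1.35, -0.008]
wrist_force: [0.6, 0.5, 0.1]
finger_gap: 0.0366
finger_force: 0.0
```

Emit:
{"method": "move_arm", "body": {
  "moves": [
    {"fingers": -0.2, "translation": [0, 0, 0], "angular": [0, 0, 0]},
    {"fingers": -0.2, "translation": [0, 0, 0], "angular": [0, 0, 0]}
  ]
}}

```text
t: 15.6
tool_pos: [0.6216, 0.0913, 0.1337]
ee_rot: [2.84, 1.34, 0.001]
wrist_force: [-1.3, -0.0, -0.2]
finger_gap: 0.0365
finger_force: 0.0
```

```bash
python3 -c "
from h import *
st();goto(*W(0,.115),.089,-39.7);wing('R')"
```

```text
15.6 [0.6216 0.0913 0.1337] yaw -39.49 F [-1.3 -0.  -0.2] M [-0.156  0.109  0.008] gap 0.0365 0.0 j [ 0.13  0.46  1.56 -0.    1.13  0.82] tiltR [ 0.001 -0.001 -1.   ]
dpos mm [ -0.5   0.5 -44.7] norm [-0.0013  0.0012 -0.1117] | dyaw -0.21 norm -0.0023 alt 1.9977
R 79 ((581.5736694335938, -135.4483184814453), (40.80097198486328, 13.430079460144043), 27.462459564208984)
```

Emit:
{"method": "move_arm", "body": {
  "moves": [
    {"fingers": -0.2, "translation": [-0.0013, 0.0012, -0.056], "angular": [0, 0, -0.002]},
    {"fingers": -0.2, "translation": [0, 0, -0.056], "angular": [0, 0, 0]},
    {"fingers": -0.7, "translation": [0, 0, 0], "angular": [0, 0, 0]},
    {"fingers": -1, "translation": [0, 0, 0], "angular": [0, 0, 0]},
    {"fingers": -1, "translation": [0, 0, 0], "angular": [0, 0, 0]},
    {"fingers": -1, "translation": [0, 0, 0], "angular": [0, 0, 0]},
    {"fingers": -1, "translation": [0, 0, 0], "angular": [0, 0, 0]}
  ]
}}

```text
t: 16.23
tool_pos: [0.6203, 0.0926, 0.0895]
ee_rot: [-2.844, -1.332, -0.0]
wrist_force: [-3.6, 1.7, 0.5]
finger_gap: 0.0138
finger_force: 30.0
```

Emit:
{"method": "move_arm", "body": {
  "moves": [
    {"fingers": -1, "translation": [0, 0, 0], "angular": [0, 0, -0.055]},
    {"fingers": -1, "translation": [0, 0, 0], "angular": [0, 0, -0.055]},
    {"fingers": -1, "translation": [0, 0, 0], "angular": [0, 0, -0.055]}
  ]
}}

```text
t: 16.48
tool_pos: [0.6204, 0.0925, 0.0893]
ee_rot: [-2.994, -0.951, 0.0]
wrist_force: [-2.8, 1.5, -0.3]
finger_gap: 0.0143
finger_force: 30.0
```

```bash
python3 -c "
from h import *
st()"
```

```text
16.48 [0.6204 0.0925 0.0893] yaw -54.77 F [-2.8  1.5 -0.3] M [0.205 0.583 0.273] gap 0.0143 30.0 j [0.13 0.5  1.61 0.   1.03 1.09] tiltR [-0.  0. -1.]
```

Emit:
{"method": "move_arm", "body": {
  "moves": [
    {"fingers": -1, "translation": [0, 0, 0], "angular": [0, 0, -0.055]}
  ]
}}

```text
t: 16.57
tool_pos: [0.6204, 0.0925, 0.0892]
ee_rot: [-3.032, -0.821, 0.0]
wrist_force: [-2.3, 0.4, 0.5]
finger_gap: 0.0137
finger_force: 30.0
```

```bash
python3 -c "
from h import *
st()"
```

```text
16.57 [0.6204 0.0925 0.0892] yaw -59.72 F [-2.3  0.4  0.5] M [0.19  0.618 0.218] gap 0.0137 30.0 j [0.13 0.5  1.61 0.   1.03 1.17] tiltR [-0.  0. -1.]
```

Emit:
{"method": "move_arm", "body": {
  "moves": [
    {"fingers": -1, "translation": [0, 0, 0], "angular": [0, 0, -0.055]}
  ]
}}

```text
t: 16.65
tool_pos: [0.6204, 0.0925, 0.0892]
ee_rot: [-3.065, -0.689, 0.0]
wrist_force: [-2.9, 1.6, 0.2]
finger_gap: 0.0139
finger_force: 30.0
```

```bash
python3 -c "
from h import *
st()"
```

```text
16.65 [0.6204 0.0925 0.0892] yaw -64.66 F [-2.9  1.6  0.2] M [0.219 0.511 0.338] gap 0.0139 30.0 j [0.13 0.5  1.61 0.   1.03 1.26] tiltR [-0.  0. -1.]
```

Emit:
{"method": "move_arm", "body": {
  "moves": [
    {"fingers": -1, "translation": [0, 0, 0], "angular": [0, 0, -0.055]}
  ]
}}

```text
t: 16.73
tool_pos: [0.6204, 0.0925, 0.0892]
ee_rot: [-3.092, -0.556, 0.0]
wrist_force: [-2.5, 1.3, 0.2]
finger_gap: 0.014
finger_force: 30.0
```

```bash
python3 -c "
from h import *
st();goto(*W(0,-.115),.135,-63)"
```

```text
16.73 [0.6204 0.0925 0.0892] yaw -69.61 F [-2.5  1.3  0.2] M [0.224 0.571 0.3  ] gap 0.014 30.0 j [0.13 0.5  1.61 0.   1.03 1.34] tiltR [-0.  0. -1.]
dpos mm [ -38.9 -227.3   45.8] norm [-0.0972 -0.5682  0.1144] | dyaw 6.61 norm 0.0734 alt -1.9266
```

Emit:
{"method": "move_arm", "body": {
  "moves": [
    {"fingers": -1, "translation": [0, 0, 0], "angular": [0, 0, 0.04]},
    {"fingers": -1, "translation": [0, 0, 0], "angular": [0, 0, 0.03]}
  ]
}}

```text
t: 16.9
tool_pos: [0.6204, 0.0925, 0.0892]
ee_rot: [-3.054, -0.733, 0.0]
wrist_force: [-3.0, 1.8, 0.4]
finger_gap: 0.014
finger_force: 30.0
```

```bash
python3 -c "
from h import *
st()"
```

```text
16.9 [0.6204 0.0925 0.0892] yaw -63.01 F [-3.   1.8  0.4] M [ 0.148  0.632 -0.195] gap 0.014 30.0 j [0.13 0.5  1.61 0.   1.03 1.23] tiltR [-0.  0. -1.]
```

Emit:
{"method": "move_arm", "body": {
  "moves": [
    {"fingers": -1, "translation": [0, 0, 0], "angular": [0, 0, 0.03]}
  ]
}}

```text
t: 16.98
tool_pos: [0.6204, 0.0925, 0.0892]
ee_rot: [-3.036, -0.804, 0.0]
wrist_force: [-2.5, 1.8, -0.1]
finger_gap: 0.0139
finger_force: 30.0
```

```bash
python3 -c "
from h import *
st()"
```

```text
16.98 [0.6204 0.0925 0.0892] yaw -60.33 F [-2.5  1.8 -0.1] M [ 0.197  0.62  -0.133] gap 0.0139 30.0 j [0.13 0.5  1.61 0.   1.03 1.18] tiltR [-0.     0.001 -1.   ]
```

Emit:
{"method": "move_arm", "body": {
  "moves": [
    {"fingers": -1, "translation": [0, 0, 0], "angular": [0, 0, 0.03]}
  ]
}}

```text
t: 17.07
tool_pos: [0.6204, 0.0925, 0.0892]
ee_rot: [-3.016, -0.875, 0.0]
wrist_force: [-2.3, 1.3, -1.0]
finger_gap: 0.0139
finger_force: 30.0
```

```bash
python3 -c "
from h import *
st()"
```

```text
17.07 [0.6204 0.0925 0.0892] yaw -57.63 F [-2.3  1.3 -1. ] M [ 0.211  0.603 -0.24 ] gap 0.0139 30.0 j [0.13 0.5  1.61 0.   1.03 1.13] tiltR [-0.     0.001 -1.   ]
```

Emit:
{"method": "move_arm", "body": {
  "moves": [
    {"fingers": -1, "translation": [0, 0, 0], "angular": [0, 0, -0.04]},
    {"fingers": -1, "translation": [0, 0, 0], "angular": [0, 0, -0.03]}
  ]
}}

```text
t: 17.23
tool_pos: [0.6204, 0.0925, 0.0892]
ee_rot: [-3.062, -0.703, 0.0]
wrist_force: [-2.7, 2.1, -0.9]
finger_gap: 0.0142
finger_force: 30.0
```

```bash
python3 -c "
from h import *
st()"
```

```text
17.23 [0.6204 0.0925 0.0892] yaw -64.12 F [-2.7  2.1 -0.9] M [0.234 0.589 0.312] gap 0.0142 30.0 j [0.13 0.5  1.61 0.   1.03 1.25] tiltR [-0.  0. -1.]
```

Emit:
{"method": "move_arm", "body": {
  "moves": [
    {"fingers": -1, "translation": [0, 0, 0], "angular": [0, 0, -0.03]}
  ]
}}

```text
t: 17.32
tool_pos: [0.6204, 0.0925, 0.0892]
ee_rot: [-3.077, -0.632, 0.0]
wrist_force: [-2.7, 1.3, 0.2]
finger_gap: 0.0138
finger_force: 30.0
```

```bash
python3 -c "
from h import *
st()"
```

```text
17.32 [0.6204 0.0925 0.0892] yaw -66.8 F [-2.7  1.3  0.2] M [0.179 0.661 0.258] gap 0.0138 30.0 j [0.13 0.5  1.61 0.   1.03 1.3 ] tiltR [-0.  0. -1.]
```

Emit:
{"method": "move_arm", "body": {
  "moves": [
    {"fingers": -1, "translation": [0, 0, 0], "angular": [0, 0, -0.03]}
  ]
}}

```text
t: 17.4
tool_pos: [0.6204, 0.0924, 0.0892]
ee_rot: [-3.091, -0.559, 0.0]
wrist_force: [-1.9, 1.8, -1.5]
finger_gap: 0.0141
finger_force: 30.0
```

```bash
python3 -c "
from h import *
st();goto(*W(0,-.115),.135,-63)"
```

```text
17.4 [0.6204 0.0924 0.0892] yaw -69.5 F [-1.9  1.8 -1.5] M [0.189 0.566 0.297] gap 0.0141 30.0 j [0.13 0.5  1.61 0.   1.03 1.34] tiltR [-0. -0. -1.]
dpos mm [ -38.9 -227.2   45.8] norm [-0.0973 -0.568   0.1144] | dyaw 6.5 norm 0.0722 alt -1.9278
```

Emit:
{"method": "move_arm", "body": {
  "moves": [
    {"fingers": -0.2, "translation": [0, 0, 0], "angular": [0, 0, 0]},
    {"fingers": -0.2, "translation": [0, 0, 0.01], "angular": [0, 0, 0]},
    {"fingers": -0.2, "translation": [0, 0, 0.052], "angular": [0, 0, 0]},
    {"fingers": -0.2, "translation": [0, 0, 0.052], "angular": [0, 0, 0]}
  ]
}}

```text
t: 17.73
tool_pos: [0.6208, 0.0919, 0.1344]
ee_rot: [3.09, 0.562, -0.001]
wrist_force: [0.8, 0.0, 0.1]
finger_gap: 0.0359
finger_force: 0.0
```

Emit:
{"method": "move_arm", "body": {
  "moves": [
    {"fingers": -0.2, "translation": [-0.014, -0.081, 0], "angular": [0, 0, 0.0105]},
    {"fingers": -0.2, "translation": [-0.014, -0.081, 0], "angular": [0, 0, 0.0105]},
    {"fingers": -0.2, "translation": [-0.014, -0.081, 0], "angular": [0, 0, 0.0105]},
    {"fingers": -0.2, "translation": [-0.014, -0.081, 0], "angular": [0, 0, 0.0105]},
    {"fingers": -0.2, "translation": [-0.014, -0.081, 0], "angular": [0, 0, 0.0105]},
    {"fingers": -0.2, "translation": [-0.014, -0.081, 0], "angular": [0, 0, 0.0105]},
    {"fingers": -0.2, "translation": [-0.014, -0.081, 0], "angular": [0, 0, 0.0105]},
    {"fingers": -0.2, "translation": [0, 0, 0], "angular": [0, 0, 0]}
  ]
}}

```text
t: 18.4
tool_pos: [0.5814, -0.1404, 0.1351]
ee_rot: [3.051, 0.733, 0.002]
wrist_force: [0.7, -0.3, -0.7]
finger_gap: 0.0363
finger_force: 0.0
```

Emit:
{"method": "move_arm", "body": {
  "moves": [
    {"fingers": -0.2, "translation": [0, 0, 0], "angular": [0, 0, 0]},
    {"fingers": -0.2, "translation": [0, 0, 0], "angular": [0, 0, 0]}
  ]
}}

```text
t: 18.57
tool_pos: [0.5821, -0.1345, 0.1347]
ee_rot: [3.053, 0.738, 0.002]
wrist_force: [0.4, 1.3, 0.6]
finger_gap: 0.0361
finger_force: 0.0
```

```bash
python3 -c "
from h import *
st();goto(*W(0,-.115),.088,-63);wing('L')"
```

```text
18.57 [ 0.5821 -0.1345  0.1347] yaw -62.83 F [0.4 1.3 0.6] M [-0.1    0.134 -0.009] gap 0.0361 0.0 j [-0.25  0.41  1.63  0.    1.1   0.85] tiltR [ 0.002 -0.    -1.   ]
dpos mm [ -0.5  -0.2 -46.7] norm [-0.0014 -0.0006 -0.1167] | dyaw -0.17 norm -0.0019 alt 1.9981
L 68 ((619.9979858398438, 90.7262954711914), (39.641090393066406, 13.1538724899292), 18.985925674438477)
```

Emit:
{"method": "move_arm", "body": {
  "moves": [
    {"fingers": -0.2, "translation": [-0.0014, -0.0006, -0.058], "angular": [0, 0, -0.002]},
    {"fingers": -0.2, "translation": [0, 0, -0.058], "angular": [0, 0, 0]},
    {"fingers": -0.7, "translation": [0, 0, 0], "angular": [0, 0, 0]},
    {"fingers": -1, "translation": [0, 0, 0], "angular": [0, 0, 0]},
    {"fingers": -1, "translation": [0, 0, 0], "angular": [0, 0, 0]},
    {"fingers": -1, "translation": [0, 0, 0], "angular": [0, 0, 0]},
    {"fingers": -1, "translation": [0, 0, 0], "angular": [0, 0, 0]}
  ]
}}

```text
t: 19.2
tool_pos: [0.5818, -0.1336, 0.0889]
ee_rot: [-3.054, -0.733, -0.004]
wrist_force: [0.5, 4.6, 0.6]
finger_gap: 0.0136
finger_force: 30.0
```

Emit:
{"method": "move_arm", "body": {
  "moves": [
    {"fingers": -1, "translation": [0, 0, 0], "angular": [0, 0, -0.05]},
    {"fingers": -1, "translation": [0, 0, 0], "angular": [0, 0, -0.05]},
    {"fingers": -1, "translation": [0, 0, 0], "angular": [0, 0, -0.05]}
  ]
}}

```text
t: 19.45
tool_pos: [0.5818, -0.1341, 0.0887]
ee_rot: [-3.12, -0.365, -0.004]
wrist_force: [1.3, 3.1, 0.4]
finger_gap: 0.0138
finger_force: 30.0
```

```bash
python3 -c "
from h import *
st()"
```

```text
19.45 [ 0.5818 -0.1341  0.0887] yaw -76.66 F [1.3 3.1 0.4] M [0.604 0.03  0.304] gap 0.0138 30.0 j [-0.25  0.45  1.69  0.    0.99  1.09] tiltR [ 0.002  0.001 -1.   ]
```

Emit:
{"method": "move_arm", "body": {
  "moves": [
    {"fingers": -1, "translation": [0, 0, 0], "angular": [0, 0, -0.05]}
  ]
}}

```text
t: 19.53
tool_pos: [0.5819, -0.1342, 0.0887]
ee_rot: [-3.132, -0.242, -0.004]
wrist_force: [0.6, 3.0, 0.3]
finger_gap: 0.014
finger_force: 30.0
```

```bash
python3 -c "
from h import *
st()"
```

```text
19.53 [ 0.5819 -0.1342  0.0887] yaw -81.15 F [0.6 3.  0.3] M [0.475 0.013 0.367] gap 0.014 30.0 j [-0.25  0.45  1.69  0.    0.99  1.17] tiltR [ 0.002  0.    -1.   ]
```

Emit:
{"method": "move_arm", "body": {
  "moves": [
    {"fingers": -1, "translation": [0, 0, 0], "angular": [0, 0, -0.05]}
  ]
}}

```text
t: 19.62
tool_pos: [0.5818, -0.1344, 0.0887]
ee_rot: [3.139, 0.119, 0.004]
wrist_force: [0.6, 2.6, -0.2]
finger_gap: 0.0136
finger_force: 30.0
```

```bash
python3 -c "
from h import *
st()"
```

```text
19.62 [ 0.5818 -0.1344  0.0887] yaw -85.64 F [ 0.6  2.6 -0.2] M [0.423 0.037 0.333] gap 0.0136 30.0 j [-0.25  0.45  1.69  0.    0.99  1.25] tiltR [ 0.002 -0.    -1.   ]
```

Emit:
{"method": "move_arm", "body": {
  "moves": [
    {"fingers": -1, "translation": [0, 0, 0], "angular": [0, 0, -0.05]}
  ]
}}

```text
t: 19.7
tool_pos: [0.5818, -0.1345, 0.0887]
ee_rot: [3.141, -0.004, 0.003]
wrist_force: [-0.4, 2.2, 0.3]
finger_gap: 0.0141
finger_force: 30.0
```

```bash
python3 -c "
from h import *
st();goto(*W(0,.115),.135,-69.7)"
```

```text
19.7 [ 0.5818 -0.1345  0.0887] yaw -90.14 F [-0.4  2.2  0.3] M [0.375 0.    0.41 ] gap 0.0141 30.0 j [-0.25  0.45  1.69  0.    0.99  1.33] tiltR [ 0.002 -0.    -1.   ]
dpos mm [ 39.3 226.3  46.3] norm [0.0981 0.5657 0.1159] | dyaw 20.44 norm 0.2271 alt -1.7729
```

Emit:
{"method": "move_arm", "body": {
  "moves": [
    {"fingers": -1, "translation": [0, 0, 0], "angular": [0, 0, 0.03]},
    {"fingers": -1, "translation": [0, 0, 0], "angular": [0, 0, 0.03]}
  ]
}}

```text
t: 19.87
tool_pos: [0.5819, -0.1343, 0.0887]
ee_rot: [-3.138, -0.151, -0.004]
wrist_force: [-0.3, 2.5, -0.2]
finger_gap: 0.0137
finger_force: 30.0
```

```bash
python3 -c "
from h import *
st()"
```

```text
19.87 [ 0.5819 -0.1343  0.0887] yaw -84.5 F [-0.3  2.5 -0.2] M [ 0.555  0.087 -0.093] gap 0.0137 30.0 j [-0.25  0.45  1.69  0.    0.99  1.23] tiltR [ 0.002  0.    -1.   ]
```

Emit:
{"method": "move_arm", "body": {
  "moves": [
    {"fingers": -1, "translation": [0, 0, 0], "angular": [0, 0, 0.03]}
  ]
}}

```text
t: 19.95
tool_pos: [0.5819, -0.1343, 0.0887]
ee_rot: [-3.133, -0.225, -0.004]
wrist_force: [1.3, 2.9, 0.1]
finger_gap: 0.0139
finger_force: 30.0
```

```bash
python3 -c "
from h import *
st()"
```

```text
19.95 [ 0.5819 -0.1343  0.0887] yaw -81.79 F [1.3 2.9 0.1] M [ 0.571  0.039 -0.116] gap 0.0139 30.0 j [-0.25  0.45  1.69  0.    0.99  1.18] tiltR [ 0.002  0.001 -1.   ]
```

Emit:
{"method": "move_arm", "body": {
  "moves": [
    {"fingers": -1, "translation": [0, 0, 0], "angular": [0, 0, 0.03]}
  ]
}}

```text
t: 20.03
tool_pos: [0.5819, -0.1342, 0.0886]
ee_rot: [-3.127, -0.298, -0.004]
wrist_force: [0.4, 3.4, 0.5]
finger_gap: 0.0138
finger_force: 30.0
```

```bash
python3 -c "
from h import *
st();goto(*W(0,.115),.135,-69.7)"
```

```text
20.03 [ 0.5819 -0.1342  0.0886] yaw -79.1 F [0.4 3.4 0.5] M [ 0.579 -0.021 -0.085] gap 0.0138 30.0 j [-0.25  0.45  1.69  0.    0.99  1.13] tiltR [ 0.002  0.001 -1.   ]
dpos mm [ 39.2 226.   46.4] norm [0.098  0.5649 0.1159] | dyaw 9.4 norm 0.1045 alt -1.8955
```

Emit:
{"method": "move_arm", "body": {
  "moves": [
    {"fingers": -1, "translation": [0, 0, 0], "angular": [0, 0, -0.03]},
    {"fingers": -1, "translation": [0, 0, 0], "angular": [0, 0, -0.025]}
  ]
}}

```text
t: 20.2
tool_pos: [0.5818, -0.1343, 0.0886]
ee_rot: [-3.138, -0.159, -0.004]
wrist_force: [1.2, 2.0, 0.5]
finger_gap: 0.014
finger_force: 30.0
```

```bash
python3 -c "
from h import *
st()"
```

```text
20.2 [ 0.5818 -0.1343  0.0886] yaw -84.2 F [1.2 2.  0.5] M [0.521 0.045 0.313] gap 0.014 30.0 j [-0.25  0.45  1.69  0.    0.99  1.22] tiltR [ 0.002  0.    -1.   ]
```

Emit:
{"method": "move_arm", "body": {
  "moves": [
    {"fingers": -0.2, "translation": [0, 0, 0], "angular": [0, 0, 0]},
    {"fingers": -0.2, "translation": [0, 0, 0.01], "angular": [0, 0, 0]},
    {"fingers": -0.2, "translation": [0, 0, 0.053], "angular": [0, 0, 0]},
    {"fingers": -0.2, "translation": [0, 0, 0.053], "angular": [0, 0, 0]}
  ]
}}

```text
t: 20.53
tool_pos: [0.5804, -0.1351, 0.1342]
ee_rot: [3.137, 0.162, -0.003]
wrist_force: [0.3, 0.0, 0.6]
finger_gap: 0.0355
finger_force: 0.0
```

Emit:
{"method": "move_arm", "body": {
  "moves": [
    {"fingers": -0.2, "translation": [0.014, 0.081, 0], "angular": [0, 0, 0.0225]},
    {"fingers": -0.2, "translation": [0.014, 0.081, 0], "angular": [0, 0, 0.0225]},
    {"fingers": -0.2, "translation": [0.014, 0.081, 0], "angular": [0, 0, 0.0225]},
    {"fingers": -0.2, "translation": [0.014, 0.081, 0], "angular": [0, 0, 0.0225]},
    {"fingers": -0.2, "translation": [0.014, 0.081, 0], "angular": [0, 0, 0.0225]},
    {"fingers": -0.2, "translation": [0.014, 0.081, 0], "angular": [0, 0, 0.0225]},
    {"fingers": -0.2, "translation": [0.014, 0.081, 0], "angular": [0, 0, 0.0225]},
    {"fingers": -0.2, "translation": [0, 0, 0], "angular": [0, 0, 0]}
  ]
}}

```text
t: 21.2
tool_pos: [0.6215, 0.0972, 0.1348]
ee_rot: [-3.09, -0.556, -0.005]
wrist_force: [0.2, -0.9, -0.3]
finger_gap: 0.0367
finger_force: 0.0
```

Emit:
{"method": "move_arm", "body": {
  "moves": [
    {"fingers": -0.2, "translation": [0, 0, 0], "angular": [0, 0, 0]},
    {"fingers": -0.2, "translation": [0, 0, 0], "angular": [0, 0, 0]}
  ]
}}

```text
t: 21.37
tool_pos: [0.6203, 0.0913, 0.1344]
ee_rot: [3.093, 0.547, 0.0]
wrist_force: [-0.3, -0.9, 0.1]
finger_gap: 0.0367
finger_force: 0.0
```

```bash
python3 -c "
from h import *
st();goto(*W(0,.115),.087,-69.8);wing('R')"
```

```text
21.37 [0.6203 0.0913 0.1344] yaw -69.95 F [-0.3 -0.9  0.1] M [-0.134  0.163  0.02 ] gap 0.0367 0.0 j [ 0.13  0.46  1.56 -0.    1.13  1.35] tiltR [ 0.    -0.001 -1.   ]
dpos mm [  0.8   0.4 -47.4] norm [ 0.002   0.0011 -0.1184] | dyaw 0.15 norm 0.0016 alt -1.9984
R 73 ((580.5972900390625, -135.12501525878906), (40.7888069152832, 14.032649993896484), 6.52195405960083)
```

Emit:
{"method": "move_arm", "body": {
  "moves": [
    {"fingers": -0.2, "translation": [0.002, 0.0011, -0.059], "angular": [0, 0, 0]},
    {"fingers": -0.2, "translation": [0, 0, -0.059], "angular": [0, 0, 0]},
    {"fingers": -0.7, "translation": [0, 0, 0], "angular": [0, 0, 0]},
    {"fingers": -1, "translation": [0, 0, 0], "angular": [0, 0, 0]},
    {"fingers": -1, "translation": [0, 0, 0], "angular": [0, 0, 0]},
    {"fingers": -1, "translation": [0, 0, 0], "angular": [0, 0, 0]},
    {"fingers": -1, "translation": [0, 0, 0], "angular": [0, 0, 0]}
  ]
}}

```text
t: 22.0
tool_pos: [0.6216, 0.0928, 0.0883]
ee_rot: [-3.093, -0.546, -0.003]
wrist_force: [-1.4, 2.4, -0.0]
finger_gap: 0.0135
finger_force: 30.0
```

Emit:
{"method": "move_arm", "body": {
  "moves": [
    {"fingers": -1, "translation": [0, 0, 0], "angular": [0, 0, -0.03]},
    {"fingers": -1, "translation": [0, 0, 0], "angular": [0, 0, -0.03]},
    {"fingers": -1, "translation": [0, 0, 0], "angular": [0, 0, -0.03]},
    {"fingers": -1, "translation": [0, 0, 0], "angular": [0, 0, -0.03]}
  ]
}}

```text
t: 22.33
tool_pos: [0.6216, 0.0926, 0.0879]
ee_rot: [3.131, 0.251, 0.003]
wrist_force: [0.2, 1.5, 0.0]
finger_gap: 0.0137
finger_force: 30.0
```

```bash
python3 -c "
from h import *
st()"
```

```text
22.33 [0.6216 0.0926 0.0879] yaw -80.83 F [0.2 1.5 0. ] M [0.106 0.231 0.366] gap 0.0137 30.0 j [ 0.13  0.5   1.61 -0.    1.03  1.54] tiltR [ 0.002 -0.    -1.   ]
```

Emit:
{"method": "move_arm", "body": {
  "moves": [
    {"fingers": -1, "translation": [0, 0, 0], "angular": [0, 0, -0.03]}
  ]
}}

```text
t: 22.42
tool_pos: [0.6216, 0.0925, 0.0879]
ee_rot: [3.136, 0.177, 0.003]
wrist_force: [-0.2, 0.8, -0.1]
finger_gap: 0.0138
finger_force: 30.0
```

```bash
python3 -c "
from h import *
st()"
```

```text
22.42 [0.6216 0.0925 0.0879] yaw -83.53 F [-0.2  0.8 -0.1] M [0.047 0.168 0.332] gap 0.0138 30.0 j [ 0.13  0.5   1.61 -0.    1.03  1.59] tiltR [ 0.002 -0.    -1.   ]
```

Emit:
{"method": "move_arm", "body": {
  "moves": [
    {"fingers": -1, "translation": [0, 0, 0], "angular": [0, 0, -0.03]}
  ]
}}

```text
t: 22.5
tool_pos: [0.6216, 0.0924, 0.0879]
ee_rot: [3.139, 0.103, 0.003]
wrist_force: [0.0, 0.2, -0.4]
finger_gap: 0.0142
finger_force: 30.0
```

```bash
python3 -c "
from h import *
st()"
```

```text
22.5 [0.6216 0.0924 0.0879] yaw -86.22 F [ 0.   0.2 -0.4] M [0.048 0.169 0.365] gap 0.0142 30.0 j [ 0.13  0.5   1.61 -0.    1.03  1.64] tiltR [ 0.002 -0.    -1.   ]
```

Emit:
{"method": "move_arm", "body": {
  "moves": [
    {"fingers": -1, "translation": [0, 0, 0], "angular": [0, 0, 0.03]},
    {"fingers": -1, "translation": [0, 0, 0], "angular": [0, 0, 0.03]}
  ]
}}

```text
t: 22.67
tool_pos: [0.6216, 0.0926, 0.0879]
ee_rot: [3.131, 0.256, 0.003]
wrist_force: [0.1, 1.3, 0.4]
finger_gap: 0.0139
finger_force: 30.0
```

```bash
python3 -c "
from h import *
st()"
```

```text
22.67 [0.6216 0.0926 0.0879] yaw -80.67 F [0.1 1.3 0.4] M [ 0.129  0.168 -0.075] gap 0.0139 30.0 j [ 0.13  0.5   1.61 -0.    1.03  1.54] tiltR [ 0.002  0.    -1.   ]
```

Emit:
{"method": "move_arm", "body": {
  "moves": [
    {"fingers": -1, "translation": [0, 0, 0], "angular": [0, 0, 0.02]}
  ]
}}

```text
t: 22.75
tool_pos: [0.6216, 0.0926, 0.0879]
ee_rot: [-3.127, -0.304, -0.003]
wrist_force: [-0.3, 1.7, 0.3]
finger_gap: 0.0135
finger_force: 30.0
```

```bash
python3 -c "
from h import *
st()"
```

```text
22.75 [0.6216 0.0926 0.0879] yaw -78.88 F [-0.3  1.7  0.3] M [ 0.136  0.195 -0.122] gap 0.0135 30.0 j [0.13 0.5  1.61 0.   1.03 1.51] tiltR [ 0.002  0.    -1.   ]
```

Emit:
{"method": "move_arm", "body": {
  "moves": [
    {"fingers": -1, "translation": [0, 0, 0], "angular": [0, 0, 0.02]}
  ]
}}

```text
t: 22.83
tool_pos: [0.6216, 0.0926, 0.0879]
ee_rot: [-3.122, -0.353, -0.003]
wrist_force: [-0.6, 1.2, -0.4]
finger_gap: 0.014
finger_force: 30.0
```

```bash
python3 -c "
from h import *
st()"
```

```text
22.83 [0.6216 0.0926 0.0879] yaw -77.11 F [-0.6  1.2 -0.4] M [ 0.139  0.255 -0.097] gap 0.014 30.0 j [0.13 0.5  1.61 0.   1.03 1.48] tiltR [ 0.002  0.    -1.   ]
```

Emit:
{"method": "move_arm", "body": {
  "moves": [
    {"fingers": -1, "translation": [0, 0, 0], "angular": [0, 0, -0.03]},
    {"fingers": -1, "translation": [0, 0, 0], "angular": [0, 0, -0.025]}
  ]
}}

```text
t: 23.0
tool_pos: [0.6216, 0.0925, 0.0879]
ee_rot: [3.134, 0.214, 0.003]
wrist_force: [0.1, 0.3, 0.9]
finger_gap: 0.0134
finger_force: 30.0
```

```bash
python3 -c "
from h import *
st()"
```

```text
23.0 [0.6216 0.0925 0.0879] yaw -82.17 F [0.1 0.3 0.9] M [0.103 0.173 0.339] gap 0.0134 30.0 j [ 0.13  0.5   1.61 -0.    1.03  1.56] tiltR [ 0.002 -0.    -1.   ]
```

Emit:
{"method": "move_arm", "body": {
  "moves": [
    {"fingers": -1, "translation": [0, 0, 0], "angular": [0, 0, -0.02]}
  ]
}}

```text
t: 23.08
tool_pos: [0.6216, 0.0925, 0.0879]
ee_rot: [3.137, 0.166, 0.003]
wrist_force: [0.2, 1.0, 0.3]
finger_gap: 0.0139
finger_force: 30.0
```

```bash
python3 -c "
from h import *
st()"
```

```text
23.08 [0.6216 0.0925 0.0879] yaw -83.95 F [0.2 1.  0.3] M [0.119 0.147 0.326] gap 0.0139 30.0 j [ 0.13  0.5   1.61 -0.    1.03  1.6 ] tiltR [ 0.002 -0.    -1.   ]
```

Emit:
{"method": "move_arm", "body": {
  "moves": [
    {"fingers": -1, "translation": [0, 0, 0], "angular": [0, 0, -0.03]}
  ]
}}

```text
t: 23.17
tool_pos: [0.6217, 0.0924, 0.0879]
ee_rot: [3.14, 0.092, 0.003]
wrist_force: [-0.5, 0.4, -0.4]
finger_gap: 0.0137
finger_force: 30.0
```

Emit:
{"method": "move_arm", "body": {
  "moves": [
    {"fingers": -0.2, "translation": [0, 0, 0], "angular": [0, 0, 0]},
    {"fingers": -0.2, "translation": [0, 0, 0.01], "angular": [0, 0, 0]},
    {"fingers": -0.2, "translation": [0, 0, 0.06], "angular": [0, 0, 0]},
    {"fingers": -0.2, "translation": [0, 0, 0.06], "angular": [0, 0, 0]},
    {"fingers": -0.2, "translation": [-0.05, 0, 0.08], "angular": [0, 0, 0]},
    {"fingers": -0.2, "translation": [-0.08, 0, 0.05], "angular": [0, 0, 0]},
    {"fingers": -0.2, "translation": [-0.08, 0, 0], "angular": [0, 0, 0]},
    {"fingers": -0.2, "translation": [0, 0, 0], "angular": [0, 0, 0]}
  ]
}}

```text
t: 23.83
tool_pos: [0.5319, 0.092, 0.1928]
ee_rot: [3.14, 0.095, -0.003]
wrist_force: [-0.4, -0.0, -0.3]
finger_gap: 0.0365
finger_force: 0.0
```

Emit:
{"method": "move_arm", "body": {
  "moves": [
    {"fingers": -0.2, "translation": [0, 0, 0], "angular": [0, 0, 0]},
    {"fingers": -0.2, "translation": [0, 0, 0], "angular": [0, 0, 0]}
  ]
}}

```text
t: 24.0
tool_pos: [0.5377, 0.0924, 0.1915]
ee_rot: [3.14, 0.093, 0.003]
wrist_force: [0.4, 0.1, -0.6]
finger_gap: 0.0369
finger_force: 0.0
```

```bash
python3 -c "
from h import *
st();wing('L');wing('R')
p,d=snapshot('scene')
cv2.imwrite('pics/s2.png',cv2.cvtColor(cv2.resize(p[170:310,200:380],None,fx=4,fy=4),cv2.COLOR_RGB2BGR))"
```

```text
24.0 [0.5377 0.0924 0.1915] yaw -86.59 F [ 0.4  0.1 -0.6] M [-0.044  0.105 -0.017] gap 0.0369 0.0 j [ 0.15  0.29  1.67 -0.    1.18  1.66] tiltR [ 0.002 -0.    -1.   ]
L 0 ((0.0, 0.0), (0.0, 0.0), 0.0)
R 74 ((580.8811645507812, -134.92123413085938), (41.49617004394531, 14.010133743286133), 9.763937950134277)
```

View pics/s2.png

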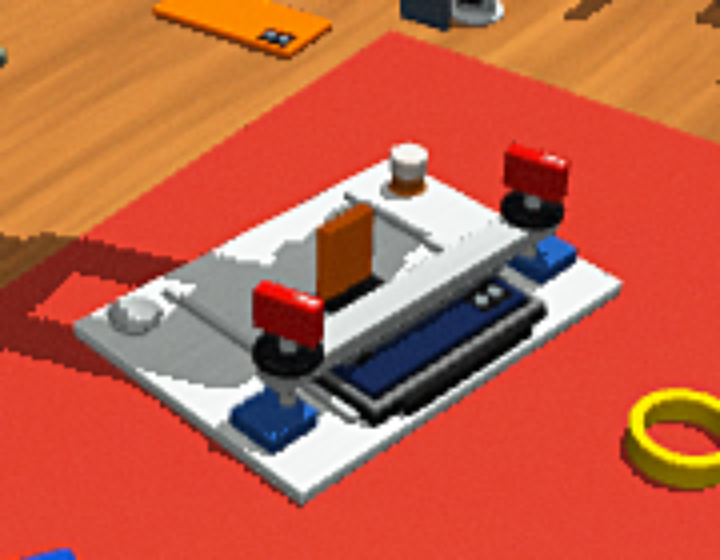

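The bar is level on the phone, the tray is home, and the jar at (408,165) and dish at (135,315) haven't moved. The gripper is clear of everything.

```bash
python3 -c "
from h import *
print(ticket.sign_off())"
```

```text
the job is handed in; nothing more can be done
None
```

I handed the job in at 24 s: the tray is home, the bar is level to about 0.2 mm by the knob angles, and each foot presses the phone with roughly 36–38 N, estimated from the knob moments; no verdict was returned.

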